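# Clear the chip plate and refit the sprung feed rollers

### The arm

A 6-joint arm with a two-finger parallel gripper is mounted at the origin on the work surface. World frame = base frame: x ahead of the robot, y to its left, z up, the work surface at z = 0. Lengths are in m, angles in rad, forces in N, time in s.
With the tool pointing down it reaches from about 0.35 to 0.975 m from the base axis. Payload 4.9 kg.
Tool frame: the origin (TCP) lies between the finger pads; the fingertips stand 19 mm ahead of it and the grasp point (between the pads) is the TCP; z points along the fingers, y is the direction in which the jaws open and shut (so a half turn about z gives the same grasp; the last joint's range is limited). The gripper opens to 85 mm and grips with 20 to 120 N. Pads are 22 mm wide; open, the fingers measure 114 mm over their backs; the gripper's body (76 mm by 85 mm) begins 54 mm behind the grasp point. The pads swing forward as they close: fully open they stand 13 mm farther back than shut.
Start: joints at [1.067, 0.053, 1.613, -0, 1.476, -0.119], TCP at [0.235, 0.579, 0.25] pointing down, gripper open.
Joint ranges: [-3.01, 3.01], [-1.01, 2.22], [0.06, 2.58], [-1.02, 4.17], [0.09, 2.62], [-3.14, 3.14]. Speed limits (rad/s): [2.57, 2.57, 3.14, 3.14, 3.14, 3.14].

### API

Orientations are given as a unit quaternion [w, x, y, z].
In Python, from plant import state, grab_frame, calibration, job_done gives the robot as it stands. The module is installed in compiled form; this text tells all that it offers.
- The arm moves only by the tool servo_tool, never from a script. Its argument "deltas" is a list that holds one entry, the list of rows, each a list of 5 numbers: the finger opening in mm, from 0 to 85.4, then the shift along the world's x, y, z in mm, then the turn about the world's z in units of 6 degrees (1.0 is 6 degrees). A call has 1 to 5 rows; each row is the pose to reach, as a shift and turn from the pose commanded when the call began; what a row does not reach only later rows make up. A row lasts 1/8 s, in which the tool goes at most 62.5 mm and 10.7 degrees, less where a joint would pass 70% of its speed; a pose out of reach is approached as far as the arm can. A call with a gripper value outside its range is refused whole. The fingers move at their own pace and stop on an object; the grip force is fixed at half the most. Time passes only in rows, so rows that repeat a pose let the fingers close. It gives the time, the measured TCP pose, the force and the opening at its end, in the units of the state.
- state(): the state, without advancing time (a new reading comes with each control period).
- grab_frame(name): name is "scene" or "top" or "wrist"; returns the picture (480x640x3 uint8, red, green, blue); there is no depth.
- calibration(name): a dict with "intrinsics" (3x3 intrinsics, pixels), "world_from_camera" (4x4, takes a point from camera to world coordinates). Camera axes: x right, y down, z forward; pixel columns grow to the right and rows downward; lengths in m; the calibration is good to about 2 mm. A picture is of the moment at which its call begins: read the wrist's pose just before it. calibration takes no time and is no camera call; for the wrist camera it gives the pose at the moment of the call.
- job_done(): hands the job in, once; it reports no verdict.
The state is a dict: "time": time; "joint_pos": joint angles; "joint_vel": joint speeds; "joint_efforts": joint torques, N m; "tool_pos": TCP position; "tool_rot": TCP orientation; "contact_force": force on the tool from outside, world axes, zero at the start; "ft_torque": the same for the moment, N m; "gripper_width": opening from 0.0 (shut) to 1.0 (fully open).
Only numpy, scipy, OpenCV 4.12 (cv2) and the standard library are available. Lean on these libraries where they do the work, as an engineer would, in place of code of your own. Each camera call takes 0.05 s, during which the arm holds its last target.

### The job

With the scraper block, sweep all the wooden chips off the steel plate into its trough, without touching the chips with the gripper. Then fit every roller from the rack into a bay of the yellow bed, one end against the spring contact and the other tipped down behind its stop until it lies level in its supports, balance the red-handled sled level across the fitted rollers, along the row, and only then throw the red lever fully over. Finish with the scraper standing on its white pad again, within the pad's outline, and leave the paint tin and the tub alone.

Things in the scene. Friction and masses are not known exactly. Their poses are not given: they have to be found in the camera images.
- bed: Yellow feed-roller bed fixed to the bench; place and yaw vary. Base 215 (x) by 205 (y) by 8 mm; origin on the bench under the middle bay. Three bays 70 mm apart along its x; a roller lies along its y, spring contact at the +y end, fixed stop at the -y end. Per bay two steel Vs centre and carry the roller: 20 mm wide, 34 mm either side of the bay middle, tops 42 mm above the bench
- bay1 (a point): Bay 1 (bed x = -70 mm), empty at the start: where the centre of a seated roller lies, 45 mm above the bench (axes as the bed's: +y towards the spring contact). The dark stop's face is 50 mm from here in -y, its top at this point's height. A 48 mm gap between the Vs leaves room for fingers
- bay2 (a point): Bay 2, as bay 1. In each bay a brass spring contact, 26 mm wide, 28 high, has its free face 44 mm from here in +y and yields 16 mm at 500 N/m (3 N when a roller is seated). A yellow hood covers the contacts from 44 to 75 mm in +y, underside 22 mm and top 27 mm above this point
- bay3 (a point): Bay 3 (bed x = +70 mm), as bay 1. A roller cannot go in level: hold its spring end 8 to 15 degrees low, push that end under the hood against the contact until the contact has yielded some 10 mm, then tip the other end down behind the stop; when released the spring holds the roller against the stop
- lever (a joint): Red drive-engage lever on the bed, a toggle 60 mm long on a small grey block at the bed's -y side, 96 mm from its middle; 0 = off, leaning to the bed's -x; 1.0 = fully engaged, leaning to the bed's +x. It stays where it is left. Starts between 0 and 0.15
- lever_tip (a point): Centre of the ball (26 mm diameter) on the lever's tip, 83 mm above the bench at 0 and at 1.0, 90 mm at 0.5, where the lever is upright; a push of about 1 N along the bed's x moves it; the tip travels 58 mm in all
- roller1: Black rubber roller with bright bands near its ends, a plain cylinder 100 mm long, 30 mm diameter, 0.13 kg or so; origin at its centre, y along its axis (both ends alike). Starts lying in a V rack. May be absent
- roller2: Black rubber roller with bright bands near its ends, a plain cylinder 100 mm long, 30 mm diameter, 0.13 kg or so; origin at its centre, y along its axis (both ends alike). Starts lying in a V rack. May be absent
- roller3: Black rubber roller with bright bands near its ends, a plain cylinder 100 mm long, 30 mm diameter, 0.13 kg or so; origin at its centre, y along its axis (both ends alike). Starts lying in a V rack. May be absent
- rack: Plywood stock rack fixed to the bench, 200 (x) by 100 (y) mm; three places 70 mm apart along its x, each with wooden V supports like the bed's (gap of 48 mm between them); a roller in it lies along the rack's y with its axis 45 mm above the bench. Origin on the bench under its middle
- plate: Chip station fixed to the bench, 215 (x) by 124 (y) mm; origin on the bench under its middle. Steel plate, top 34 mm high, from x = -104 to +40 mm; green lips 12 mm above it along both sides (inner faces y = +-56 mm) and the -x end; open at +x, where it drops into a black-floored trough, x = 40 to 103 mm, floor 5 mm above the bench, end wall 40 mm high
- chip1: Wooden chip (offcut) 26 x 16 x 10 mm, 12 g; origin at the centre of its underside (its own z up). Starts on the steel plate, (its centre) between x = -42 and +21 mm of the plate's frame. May be absent
- chip2: Wooden chip (offcut) 26 x 16 x 10 mm, 12 g; origin at the centre of its underside (its own z up). Starts on the steel plate, (its centre) between x = -42 and +21 mm of the plate's frame. May be absent
- chip3: Wooden chip (offcut) 26 x 16 x 10 mm, 12 g; origin at the centre of its underside (its own z up). Starts on the steel plate, (its centre) between x = -42 and +21 mm of the plate's frame. May be absent
- chip4: Wooden chip (offcut) 26 x 16 x 10 mm, 12 g; origin at the centre of its underside (its own z up). Starts on the steel plate, (its centre) between x = -42 and +21 mm of the plate's frame. May be absent
- scraper: Scraper block standing on its blade: orange base 34 (x) by 100 (y) by 22 mm high, with a wooden grip 20 (x) by 60 (y) mm on top of it up to 66 mm; 0.22 kg, mostly in the base; origin at the centre of its underside. Grip it across x, at 46 mm or so. Starts on the white pad
- sled: Feed sled: plywood board 50 (x) by 160 (y) by 14 mm with a red handle on top, 22 (x) by 90 (y) mm, from 14 to 54 mm height; 0.3 kg; origin at the centre of its underside. Starts on the bench. Laid along the bed's x across two or three seated rollers (fitted in neighbouring bays it spans them well), its underside is 60 mm above the bench
- pad: White pad fixed to the bench, 60 (x) by 130 (y) by 4 mm, the scraper's place; origin under its centre
- tin: Bystander: blue paint tin, 60 mm diameter, 70 mm high; origin at its underside
- tub: Bystander: white open plastic tub 80 x 100 x 50 mm; origin at its underside
Things that resemble listed ones, but are neither listed nor needed, are in the scene too. What is meant by the pad is not blue, and is the smaller of those in its own colour. Leave any pink look-alike of the sled alone.

How it is judged:
By the outcome, as a careful person would: the job done as asked, in the order asked, and still so for the second after the job is handed in, with the robot touching nothing.
Of roller1, roller2, roller3 only 2 to 3 are there at a start; the rules pass over those that are not, and their reading is None.
Of chip1, chip2, chip3, chip4 only 2 to 4 are there at a start; the rules pass over those that are not, and their reading is None.
At some moment in a run one of scraper, sled may be knocked a few centimetres aside while the robot is not near it.
It also fails if it takes over 200 s, if anything falls off the work surface, if the arm or the gripper's body presses on something with over 40 N, if the wrist force passes 120 N, or if a joint passes its speed limit or range.

## Working session

There is one attempt and no reset: what is moved stays moved. The work goes in short steps, Python scripts to look and compute and a tool call to move; the robot and the scene stay as the last step left them, time stands still between calls to the robot, and variables do not carry over. Pictures are saved under pics/ and viewed, and the job is handed in when it is done.

Besides the shell and the picture viewer there is one more tool, called as name(argument=value, ...) on one line, values as JSON. servo_tool: Moves the arm, as the interface text tells. Its arguments: {"type":"object","properties":{"deltas":{"type":"array","items":{"type":"array","items":{"type":"array","items":{"type":"number"}}}}},"required":["deltas"]}

```bash
mkdir -p pics; ls; python3 - <<'E'
from plant import *
import cv2
s=state(); print(s)
for n in ("scene","top","wrist"):
    c=calibration(n); print(n,c)
    cv2.imwrite(f"pics/{n}0.png",grab_frame(n)[:,:,::-1])
E
```

```text
pics
{'time': 0.0, 'joint_pos': array([ 1.06701776e+00,  5.33495420e-02,  1.61430568e+00,  1.79466772e-05,
        1.47598318e+00, -1.19006979e-01]), 'joint_vel': array([ 4.15570582e-04, -8.26906077e-06,  2.11699857e-03, -1.75667640e-03,
       -8.30431025e-04, -7.53135155e-04]), 'joint_efforts': array([ 1.16829406e-04, -3.93687022e+01, -3.70172346e+01, -1.48331828e-04,
        7.25083562e-03,  2.38424337e-05]), 'tool_pos': array([0.23430743, 0.57878762, 0.24906053]), 'tool_rot': array([-3.21896318e-04,  1.91201957e-01,  9.81550185e-01, -9.70947377e-04]), 'contact_force': array([-0.00798891,  0.17157959, -0.061631  ]), 'ft_torque': array([-0.00026352, -0.00155343,  0.054208  ]), 'gripper_width': 0.9948636442595021}
scene {'intrinsics': array([[525.37323509,   0.        , 312.52851269],
       [  0.        , 525.37323509, 244.08854057],
       [  0.        ,   0.        ,   1.        ]]), 'world_from_camera': array([[ 0.72220646,  0.36939328, -0.58477896,  1.30688091],
       [ 0.69135128, -0.41148029,  0.59390014, -0.68702782],
       [-0.0212423 , -0.8332062 , -0.55255425,  0.703844
[... 251 characters left out ...]
om_camera': array([[ 0.01465776, -0.99097505,  0.13324261,  0.46227956],
       [-0.99989175, -0.01435633,  0.00322273, -0.00576993],
       [-0.00128077, -0.13327542, -0.99107821,  1.03983129],
       [ 0.        ,  0.        ,  0.        ,  1.        ]])}
wrist {'intrinsics': array([[357.65951821,   0.        , 320.79817804],
       [  0.        , 357.65951821, 240.64042566],
       [  0.        ,   0.        ,   1.        ]]), 'world_from_camera': array([[ 0.37586996,  0.89485658,  0.24073527,  0.17206236],
       [ 0.92667013, -0.36238663, -0.09979177,  0.60281198],
       [-0.00206008,  0.26059091, -0.96544712,  0.37223362],
       [ 0.        ,  0.        ,  0.        ,  1.        ]])}
```

View pics/top0.png

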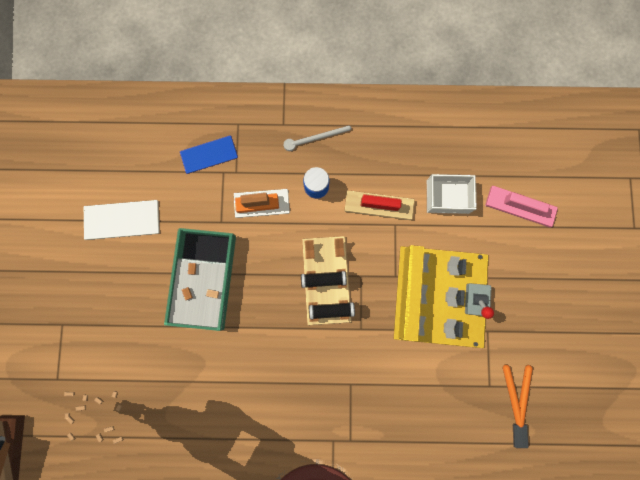

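View pics/scene0.png

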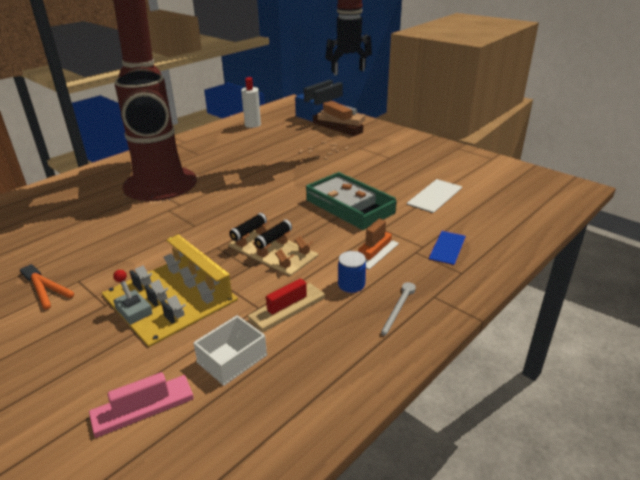

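View pics/wrist0.png

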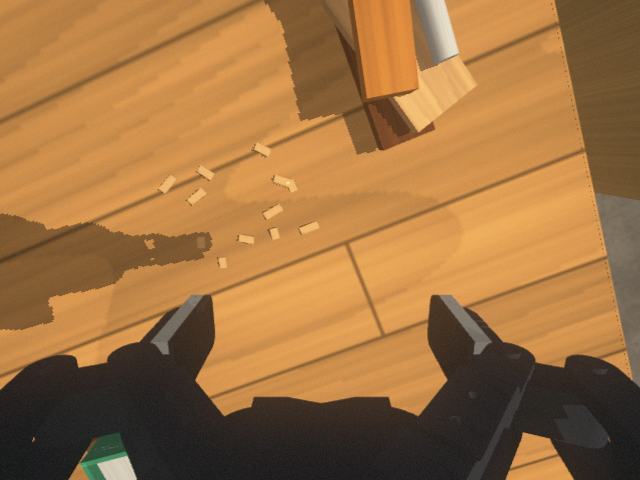

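```bash
cat > h.py <<'E'
import numpy as np, cv2, json
from plant import *
def px2w(n,px,z,C=None):
    c=C or calibration(n); K=c["intrinsics"]; T=c["world_from_camera"]
    px=np.atleast_2d(px).astype(float)
    d=np.c_[px,np.ones(len(px))]@np.linalg.inv(K).T@T[:3,:3].T
    o=T[:3,3]; t=(np.asarray(z)-o[2])/d[:,2]
    return o+d*t[:,None]
def w2px(n,P,C=None):
    c=C or calibration(n); K=c["intrinsics"]; T=c["world_from_camera"]
    P=np.atleast_2d(P); q=(P-T[:3,3])@T[:3,:3]@K.T
    return q[:,:2]/q[:,2:]
def crop(im,x0,y0,x1,y1,f,name):
    o=cv2.resize(im[y0:y1,x0:x1,::-1],None,fx=f,fy=f,interpolation=cv2.INTER_CUBIC)
    cv2.imwrite("pics/"+name,o)
def jaw():  # jaw axis yaw deg mod 180
    w,x,y,z=state()["tool_rot"]
    yx=2*(x*y-w*z); yy=1-2*(x*x+z*z)
    return np.degrees(np.arctan2(yy,yx))%180
def snap(n,name):
    C=calibration(n); s=state(); im=grab_frame(n)
    cv2.imwrite("pics/"+name+".png",im[:,:,::-1])
    np.savez("pics/"+name+".npz",K=C["intrinsics"],T=C["world_from_camera"])
    return im,C
def load(name):
    d=np.load("pics/"+name+".npz"); return {"intrinsics":d["K"],"world_from_camera":d["T"]}
def st():
    s=state(); print("t",round(s["time"],2),"p",(s["tool_pos"]*1000).round(1),"jaw",round(jaw(),2),"F",s["contact_force"].round(1),"w",round(s["gripper_width"]*85.4,1),"j6",round(s["joint_pos"][5],2))
E
python3 - <<'E'
from h import *
im=cv2.imread("pics/top0.png")[:,:,::-1]
crop(im,150,120,350,340,3.5 if 0 else 2.7,"c1.png")
crop(im,330,160,570,360,3,"c2.png")
print(px2w("top",[[262,204]],0.004), px2w("top",[[200,280]],0.034),px2w("top",[[327,280]],0.045),px2w("top",[[443,298]],0.045),px2w("top",[[380,205]],0.014))
st()
E
```

```text
[[0.68735656 0.1359577  0.004     ]] [[0.50386422 0.2662134  0.034     ]] [[ 0.50754869 -0.02024538  0.045     ]] [[ 0.47148373 -0.27810665  0.045     ]] [[ 0.68677665 -0.14322869  0.014     ]]
t 0.15 p [234.4 578.9 249.3] jaw 67.96 F [-0.1  1.   0.4] w 85.4 j6 -0.12
```

View pics/c1.png

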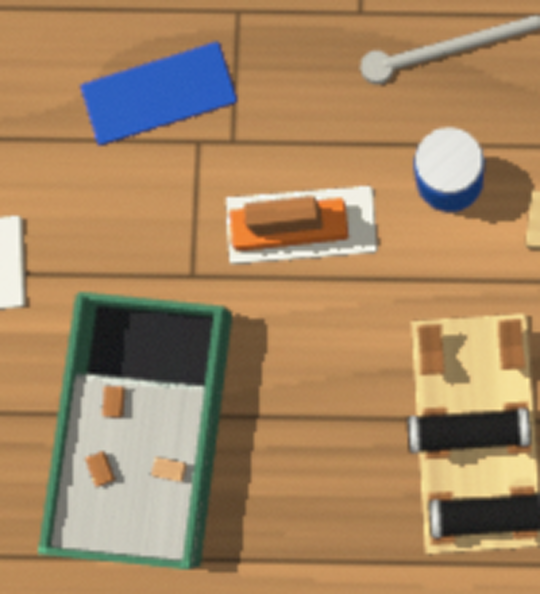

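View pics/c2.png

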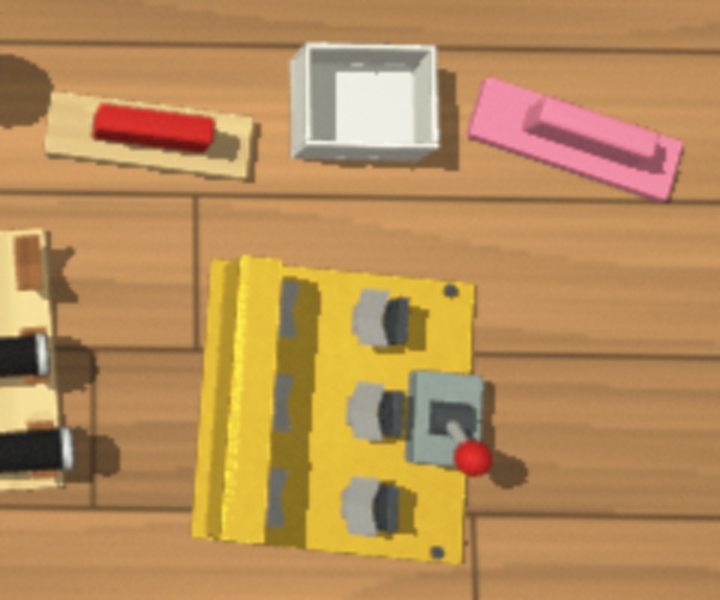

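servo_tool(deltas=[[[85, 40, -35, 10, -1.5], [85, 80, -72, 20, -3], [85, 120, -109, 30, -4.5], [85, 160, -146, 40, -6], [85, 200, -183, 50, -7.5]]])

```text
time: 0.78
tool_pos: [0.4355, 0.3949, 0.3003]
tool_rot: [-0.0, 0.554, 0.832, -0.0]
contact_force: [-0.4, -0.2, -0.5]
gripper_width: 0.995
```

servo_tool(deltas=[[[85, 40, -37, 0, -1], [85, 80, -73, 0, -2], [85, 120, -110, 0, -3], [85, 156, -146, 0, -3.9], [85, 156, -146, 0, -3.9]]])

```text
time: 1.4
tool_pos: [0.5923, 0.2476, 0.2993]
tool_rot: [-0.0, 0.711, 0.703, -0.001]
contact_force: [-0.2, 0.7, -0.8]
gripper_width: 0.994
```

```bash
python3 - <<'E'
from h import *
st()
im,C=snap("wrist","w1")
st()
E
```

```text
t 1.4 p [592.3 247.6 299.3] jaw 179.29 F [-0.2  0.7 -0.8] w 84.9 j6 0.29
t 1.45 p [591.1 249.1 299.5] jaw 179.44 F [-0.2  1.  -0.6] w 85.1 j6 0.29
```

View pics/w1.png

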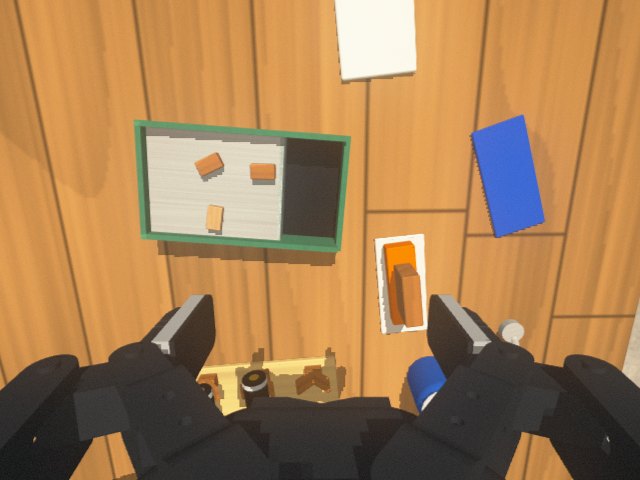

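```bash
python3 - <<'E'
from h import *
im=cv2.imread("pics/w1.png")[:,:,::-1]
crop(im,125,110,365,260,3.2,"c3.png")
crop(im,360,225,460,345,5,"c4.png")
E
```

```text
(no output)
```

View pics/c3.png

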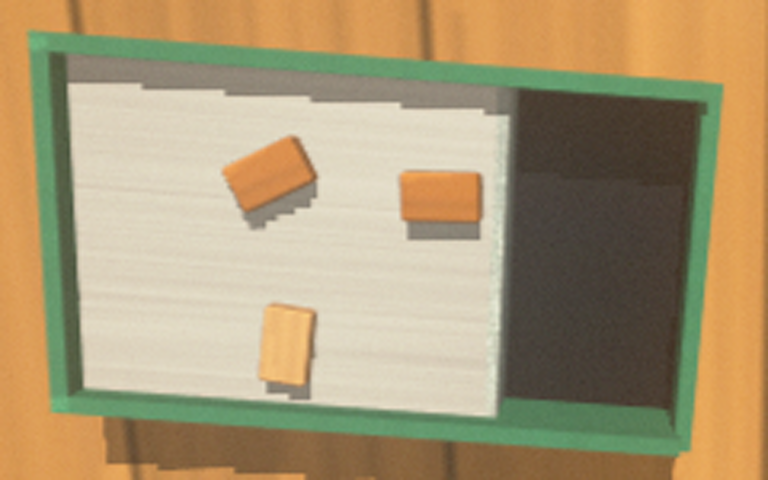

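View pics/c4.png

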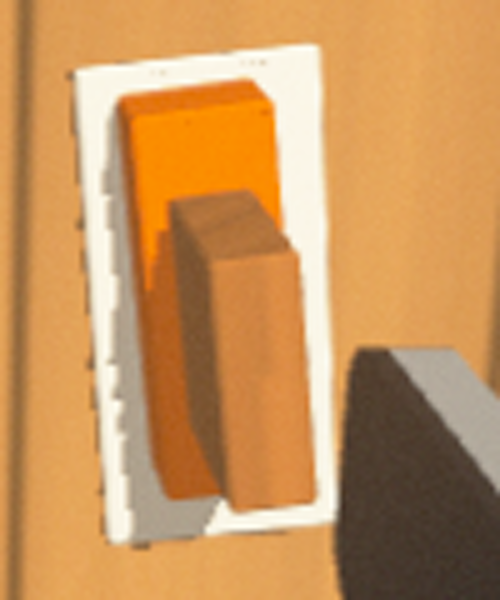

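```bash
cat >> h.py <<'E'
from scipy.optimize import least_squares
def fit(n,px,loc,C,yaw0,xy0=(0.5,0)):
    px=np.array(px,float); loc=np.array(loc,float)/1000
    def P(p):
        c,s=np.cos(p[2]),np.sin(p[2])
        return np.c_[p[0]+c*loc[:,0]-s*loc[:,1],p[1]+s*loc[:,0]+c*loc[:,1],loc[:,2]]
    f=lambda p:(w2px(n,P(p),C)-px).ravel()
    r=least_squares(f,[xy0[0],xy0[1],np.radians(yaw0)],x_scale=[.01,.01,.1])
    print("xy mm",(r.x[:2]*1000).round(1),"yaw",np.degrees(r.x[2]).round(2),"resid px",r.fun.reshape(-1,2).round(1).tolist())
    return r.x
E
python3 - <<'E'
from h import *
C=load("w1")
a=lambda l,f,o:[(x/f+o[0],y/f+o[1]) for x,y in l]
# pad
print("pad");fit("wrist",a([(77,70),(320,46),(336,520),(108,543)],5,(360,225)),[(-30,65,4),(30,65,4),(30,-65,4),(-30,-65,4)],C,0)
T=calibration("top")
fit("top",a([(226,199),(373,187),(377,250),(231,263)],2.7,(150,120)),[(30,65,4),(30,-65,4),(-30,-65,4),(-30,65,4)],T,0)
print("scraper");fit("wrist",a([(210,262),(300,250),(315,500),(232,510)],5,(360,225)),[(-10,30,70),(10,30,70),(10,-30,70),(-10,-30,70)],C,0)
fit("wrist",a([(123,112),(275,98)],5,(360,225)),[(-17,50,26),(17,50,26)],C,0)
print("plate");
# outer top lip corners
fit("wrist",a([(29,32),(722,85),(689,454),(52,411)],3.2,(125,110)),[(-109,62,46),(108,62,46),(108,-62,46),(-109,-62,46)],C,0)
# plate edge at x=40
pe=px2w("wrist",a([(510,100),(497,416)],3.2,(125,110)),.034,C);print(pe)
ch=px2w("wrist",a([(268,173),(441,196),(288,344)],3.2,(125,110)),.044,C);print(ch)
E
```

```text
pad
xy mm [691.1 139.1] yaw 5.34 resid px [[-0.6, -0.5], [0.5, -0.8], [0.4, 0.9], [-0.2, 0.7]]
xy mm [689.3 136.6] yaw 5.81 resid px [[0.0, -0.5], [-0.1, -0.6], [0.4, 0.6], [-0.3, 0.5]]
scraper
xy mm [687.8 148.2] yaw 7.06 resid px [[-0.6, -0.6], [0.5, -0.7], [0.9, 0.6], [-0.8, 0.8]]
xy mm [685.2 147.7] yaw 4.88 resid px [[0.4, -0.0], [-0.4, 0.0]]
plate
xy mm [508.6 267.3] yaw -4.87 resid px [[0.2, -0.6], [-0.1, -0.8], [-0.4, 1.0], [0.3, 0.6]]
[[0.55331115 0.31547257 0.034     ]
 [0.54449898 0.20857361 0.034     ]]
[[0.47502935 0.29364967 0.044     ]
 [0.53065752 0.28560297 0.044     ]
 [0.47640453 0.23723627 0.044     ]]
```

servo_tool(deltas=[[[85, 48, -50, -30, 0.6], [85, 96, -101, -60, 1.1], [85, 96, -101, -110, 1.1], [85, 96, -101, -150, 1.1], [85, 96, -101, -150, 1.1]]])

```text
time: 2.08
tool_pos: [0.6828, 0.1501, 0.1446]
tool_rot: [-0.004, 0.668, 0.745, -0.004]
contact_force: [0.7, -0.5, 0.4]
gripper_width: 0.996
```

```bash
python3 - <<'E'
from h import *
im,C=snap("wrist","w2")
st()
crop(im,160,160,480,400,2.5,"c5.png")
E
```

```text
t 2.12 p [684.9 150.4 148.6] jaw 6.25 F [0.2 0.3 0.7] w 84.7 j6 0.0
```

View pics/w2.png

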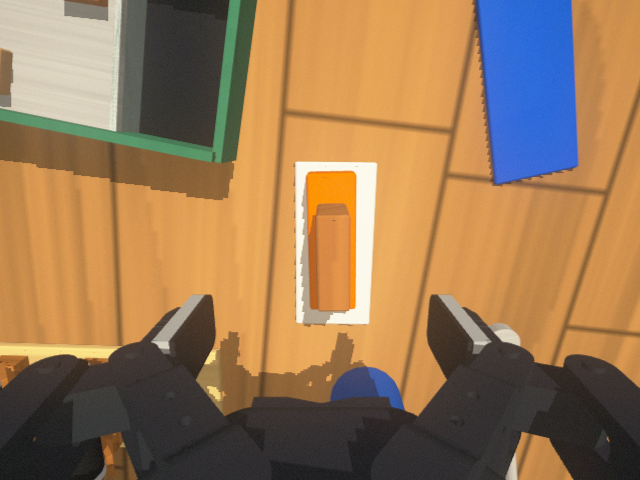

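View pics/c5.png

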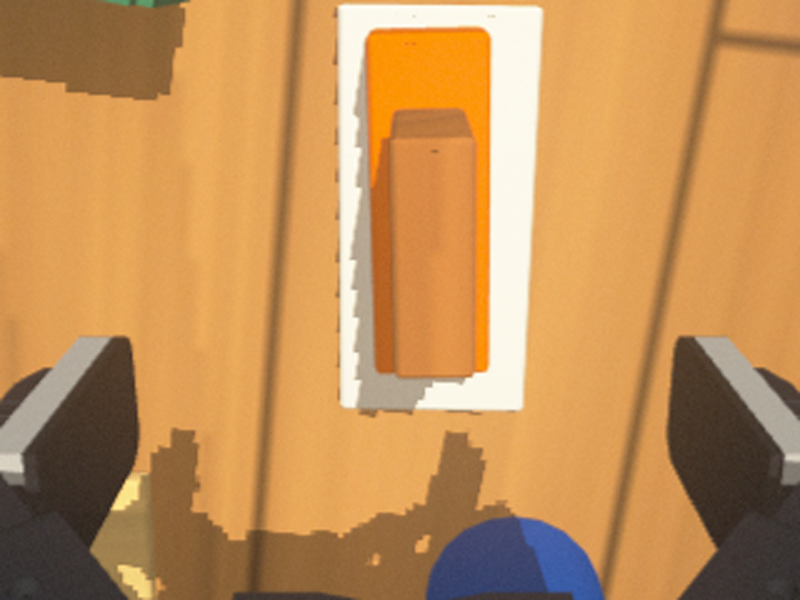

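```bash
python3 - <<'E'
from h import *
C=load("w2")
a=lambda l,f,o:[(x/f+o[0],y/f+o[1]) for x,y in l]
o=(160,160)
print("pad");fit("wrist",a([(339,5),(542,7),(523,410),(341,407)],2.5,o),[(-30,65,4),(30,65,4),(30,-65,4),(-30,-65,4)],C,0)
print("scraper");fit("wrist",a([(390,137),(475,137),(474,377),(397,376)],2.5,o),[(-10,30,70),(10,30,70),(10,-30,70),(-10,-30,70)],C,0)
fit("wrist",a([(369,29),(491,29)],2.5,o),[(-17,50,26),(17,50,26)],C,0)
st()
E
```

```text
pad
xy mm [691.5 138.9] yaw 5.62 resid px [[-1.0, -1.0], [1.1, -0.9], [0.4, 1.2], [-0.4, 1.3]]
scraper
xy mm [688.3 147.8] yaw 7.31 resid px [[-0.7, -0.6], [0.9, -1.2], [1.0, 0.6], [-1.2, 1.4]]
xy mm [687.8 147.9] yaw 6.23 resid px [[-1.2, 0.0], [1.2, 0.0]]
t 2.12 p [684.9 150.4 148.6] jaw 6.25 F [0.2 0.3 0.7] w 84.7 j6 0.0
```

servo_tool(deltas=[[[85, 1, 0, -50, 0.1], [85, 1, 0, -90, 0.1], [85, 1, 0, -99, 0.1], [85, 1, 0, -99, 0.1], [85, 1, 0, -99, 0.1]]])

```text
time: 2.75
tool_pos: [0.6897, 0.1499, 0.055]
tool_rot: [0.002, 0.664, 0.748, 0.002]
contact_force: [-0.8, -0.4, 0.2]
gripper_width: 0.993
```

servo_tool(deltas=[[[15, 0, 0, 0, 0], [15, 0, 0, 0, 0], [15, 0, 0, 0, 0], [15, 0, 0, 0, 0], [15, 0, 0, 0, 0]]])

```text
time: 3.38
tool_pos: [0.6877, 0.1492, 0.0512]
tool_rot: [0.0, 0.664, 0.748, 0.0]
contact_force: [1.2, 0.8, 0.5]
gripper_width: 0.226
```

servo_tool(deltas=[[[15, 0, 0, 40, 0], [15, 0, 0, 80, 0], [15, -40, 20, 100, -0.6], [15, -90, 44, 100, -1.2], [15, -140, 68, 100, -1.95]]])

```text
time: 4.0
tool_pos: [0.5458, 0.2177, 0.151]
tool_rot: [-0.0, 0.738, 0.675, -0.0]
contact_force: [-0.2, 0.7, -1.4]
gripper_width: 0.228
```

servo_tool(deltas=[[[15, -50, 25, 0, 0], [15, -100, 50, -15, 0], [15, -119, 58, -35, 0], [15, -119, 58, -35, 0], [15, -119, 58, -35, 0]]])

```text
time: 4.62
tool_pos: [0.4295, 0.2752, 0.1169]
tool_rot: [0.0, 0.737, 0.676, 0.0]
contact_force: [-0.1, 0.1, -1.9]
gripper_width: 0.228
```

```bash
python3 - <<'E'
from h import *
st()
im,C=snap("wrist","w3")
st()
E
```

```text
t 4.62 p [429.5 275.2 116.9] jaw 175.04 F [-0.1  0.1 -1.9] w 19.5 j6 0.51
t 4.67 p [430.  275.2 117.3] jaw 175.01 F [ 0.2  0.4 -1.9] w 19.6 j6 0.51
```

View pics/w3.png

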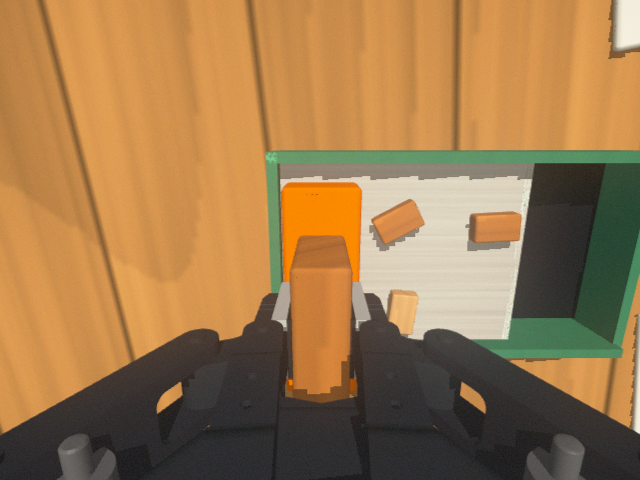

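```bash
python3 - <<'E'
from h import *
C=load("w3")
print(fit("wrist",[(268,152),(620,357)],[(-109,62,46),(108,-62,46)],C,-5))
def P(xy,yaw,l):
    y=np.radians(yaw);c,s=np.cos(y),np.sin(y);l=np.array(l,float)
    return np.c_[xy[0]+c*l[:,0]-s*l[:,1],xy[1]+s*l[:,0]+c*l[:,1],l[:,2]]/1000
print(w2px("wrist",P((508.6,267.3),-4.87,[(-109,62,46),(108,-62,46)]),C))
fit("wrist",[(283,186),(361,186)],[(-17,50,93),(17,50,93)],C,-5)
E
```

```text
xy mm [507.2 267.1] yaw -5.4 resid px [[-2.8, -1.5], [3.3, 3.0]]
[ 0.50723358  0.26711336 -0.09418498]
[[266.70886451 151.88781067]
 [626.87854156 358.1726028 ]]
xy mm [428.6 273.5] yaw -5.0 resid px [[-2.6, 0.1], [2.6, 0.1]]
```

servo_tool(deltas=[[[15, 0, 0, -20, 0], [15, 0, 0, -32, 0], [15, 0, 0, -35, 0], [15, 0, 0, -36, 0], [15, 0, 0, -36, 0]]])

```text
time: 5.3
tool_pos: [0.4293, 0.2753, 0.0812]
tool_rot: [0.0, 0.737, 0.676, 0.001]
contact_force: [-0.2, -2.0, 2.4]
gripper_width: 0.226
```

```bash
python3 - <<'E'
from h import *
st()
E
```

```text
t 5.3 p [429.3 275.3  81.2] jaw 175.05 F [-0.2 -2.   2.4] w 19.3 j6 0.51
```

servo_tool(deltas=[[[15, 13, -1.1, 0.5, 0], [15, 26, -2.2, 0.5, 0], [15, 39, -3.3, 0.5, 0], [15, 52, -4.4, 0.5, 0], [15, 64, -5.4, 0.5, 0]]])

```text
time: 5.92
tool_pos: [0.4934, 0.27, 0.0812]
tool_rot: [-0.0, 0.737, 0.676, -0.0]
contact_force: [-5.6, 1.2, 6.6]
gripper_width: 0.226
```

servo_tool(deltas=[[[15, 12, -1, 0, 0], [15, 24, -2, 0, 0], [15, 36, -3.1, 0, 0], [15, 48, -4.1, 0, 0], [15, 61, -5.2, 0, 0]]])

```text
time: 6.55
tool_pos: [0.5543, 0.2648, 0.0812]
tool_rot: [-0.0, 0.737, 0.676, -0.0]
contact_force: [-3.9, 0.3, 5.8]
gripper_width: 0.226
```

```bash
python3 - <<'E'
from h import *
st()
im,C=snap("wrist","w4")
st()
E
```

```text
t 6.55 p [554.3 264.8  81.2] jaw 175.05 F [-3.9  0.3  5.8] w 19.3 j6 0.41
t 6.6 p [556.4 264.4  81.4] jaw 175.03 F [ 1.2  0.  -1.7] w 19.2 j6 0.41
```

View pics/w4.png

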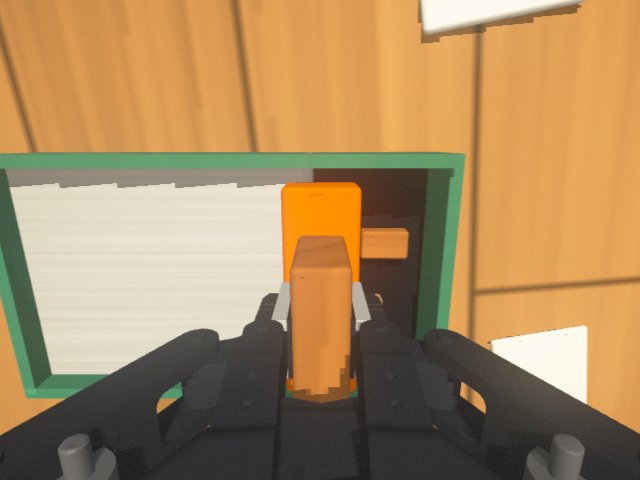

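servo_tool(deltas=[[[15, 0, 0, 15, 0], [15, 0, 0, 40, 0], [15, 30, -40, 70, 0.5], [15, 65, -85, 70, 1], [15, 65, -85, 70, 1.8]]])

```text
time: 7.22
tool_pos: [0.6212, 0.1765, 0.1523]
tool_rot: [0.002, 0.671, 0.742, 0.001]
contact_force: [-0.4, 0.5, -2.6]
gripper_width: 0.228
```

```bash
python3 - <<'E'
from h import *
st()
im,C=snap("wrist","w5")
t=grab_frame("top")
crop(t,150,215,250,340,5,"c6.png")
E
```

```text
t 7.22 p [621.2 176.5 152.3] jaw 5.76 F [-0.4  0.5 -2.6] w 19.4 j6 0.06
```

View pics/w5.png

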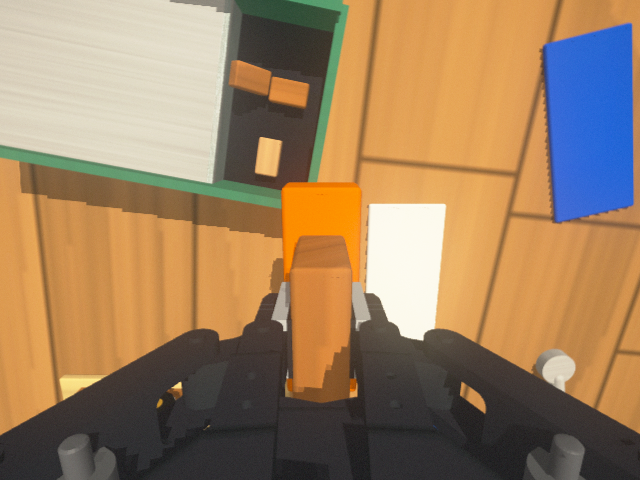

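View pics/c6.png

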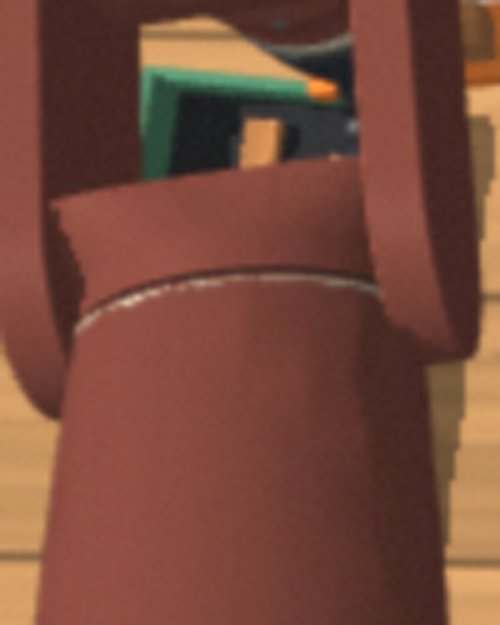

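```bash
python3 - <<'E'
from h import *
im=cv2.imread("pics/w5.png")[:,:,::-1]
crop(im,200,20,350,210,4,"c7.png")
C=load("w5")
for z in (.01,.034,.044): print(z,px2w("wrist",[(250,77),(232,75)],z,C).round(4).tolist())
E
```

```text
0.01 [[0.5613, 0.28, 0.01], [0.549, 0.2801, 0.01]]
0.034 [[0.5659, 0.2765, 0.034], [0.5548, 0.2766, 0.034]]
0.044 [[0.5679, 0.2751, 0.044], [0.5572, 0.2751, 0.044]]
```

View pics/c7.png

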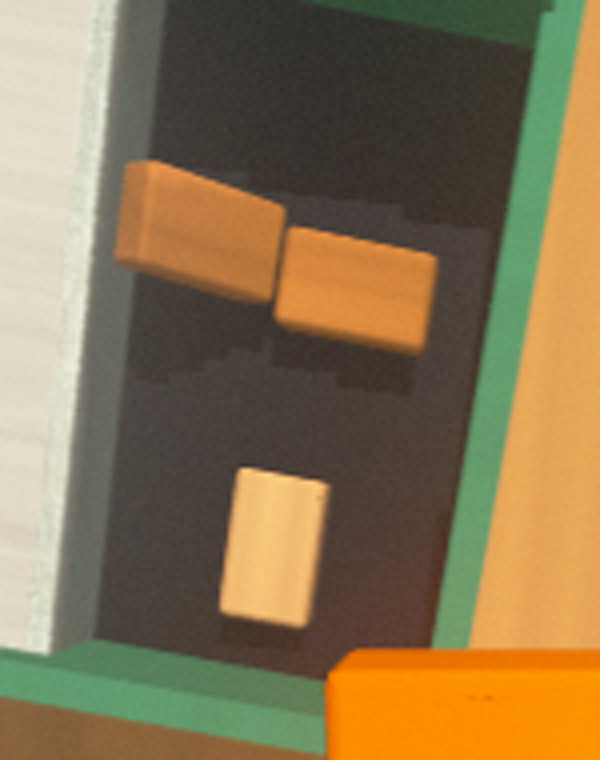

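servo_tool(deltas=[[[15, 35, -18, 0, 0], [15, 70, -37, -20, 0], [15, 70, -37, -60, 0], [15, 70, -37, -85, 0], [15, 70, -37, -85, 0]]])

```text
time: 7.95
tool_pos: [0.6859, 0.143, 0.0622]
tool_rot: [-0.002, 0.67, 0.742, -0.002]
contact_force: [-0.5, 0.3, -1.9]
gripper_width: 0.228
```

```bash
python3 - <<'E'
from h import *
st()
im,C=snap("wrist","w6")
crop(im,200,140,440,420,2,"c8.png")
E
```

```text
t 7.95 p [685.9 143.   62.2] jaw 5.84 F [-0.5  0.3 -1.9] w 19.4 j6 -0.0
```

View pics/c8.png

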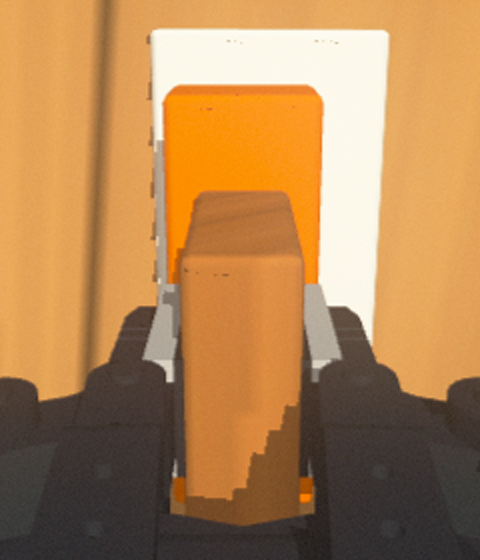

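servo_tool(deltas=[[[15, 0, 0, 0, 0], [15, 3, -2, 0, 0], [15, 3, -2, 0, 0], [15, 3, -2, 0, 0], [15, 3, -2, 0, 0]]])

```text
time: 8.62
tool_pos: [0.6915, 0.1407, 0.0658]
tool_rot: [-0.0, 0.67, 0.742, -0.0]
contact_force: [0.0, 0.1, -1.8]
gripper_width: 0.226
```

```bash
python3 - <<'E'
from h import *
st()
E
```

```text
t 8.62 p [691.5 140.7  65.8] jaw 5.85 F [ 0.   0.1 -1.8] w 19.3 j6 -0.01
```

Good; lower 14 mm, release, rise.

servo_tool(deltas=[[[15, -0.5, -0.5, -8, 0], [15, -0.5, -0.5, -13, 0], [15, -0.5, -0.5, -14.5, 0], [15, -0.5, -0.5, -14.5, 0], [85, -0.5, -0.5, -14.5, 0]]])

```text
time: 9.25
tool_pos: [0.6914, 0.1402, 0.0516]
tool_rot: [0.0, 0.67, 0.742, 0.0]
contact_force: [0.4, -0.3, -1.0]
gripper_width: 0.421
```

servo_tool(deltas=[[[85, 0, 0, 0, 0], [85, 0, 0, 0, 0], [85, 0, 0, 0, 0], [85, 0, 0, 0, 0], [85, 0, 0, 30, 0]]])

```text
time: 9.88
tool_pos: [0.6886, 0.1399, 0.0779]
tool_rot: [-0.002, 0.67, 0.742, -0.003]
contact_force: [0.3, -0.0, -0.3]
gripper_width: 1.0
```

servo_tool(deltas=[[[85, 0, 0, 50, 0], [85, 0, 0, 100, 0], [85, -40, -20, 110, 0], [85, -80, -40, 120, 0], [85, -80, -40, 120, 0]]])

```text
time: 10.5
tool_pos: [0.6094, 0.0994, 0.2019]
tool_rot: [0.0, 0.67, 0.742, 0.0]
contact_force: [1.0, 0.2, -0.1]
gripper_width: 0.997
```

```bash
python3 - <<'E'
from h import *
st()
im,C=snap("wrist","w7")
st()
E
```

```text
t 10.5 p [609.4  99.4 201.9] jaw 5.79 F [ 1.   0.2 -0.1] w 85.1 j6 -0.06
t 10.55 p [610.6  99.9 201.9] jaw 5.81 F [-0.9  0.9 -0.1] w 85.0 j6 -0.06
```

View pics/w7.png

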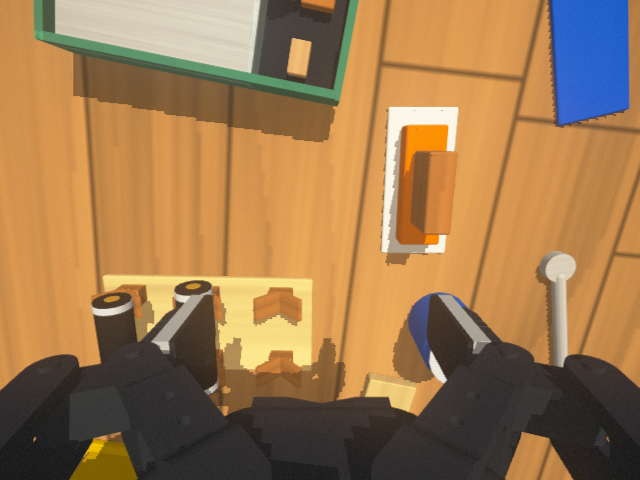

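servo_tool(deltas=[[[85, -50, 0, 40, -0.5], [85, -100, 5, 58, -1], [85, -130, 10, 58, -1], [85, -130, 10, 58, -1], [85, -130, 10, 58, -1]]])

```text
time: 11.18
tool_pos: [0.482, 0.1104, 0.2594]
tool_rot: [0.0, 0.708, 0.706, 0.0]
contact_force: [0.6, 0.0, -0.1]
gripper_width: 0.992
```

```bash
python3 - <<'E'
from h import *
st()
im,C=snap("wrist","w8")
crop(im,180,170,460,380,2.8,"c9.png")
E
```

```text
t 11.18 p [482.  110.4 259.4] jaw 179.87 F [ 0.6  0.  -0.1] w 84.7 j6 0.08
```

View pics/c9.png

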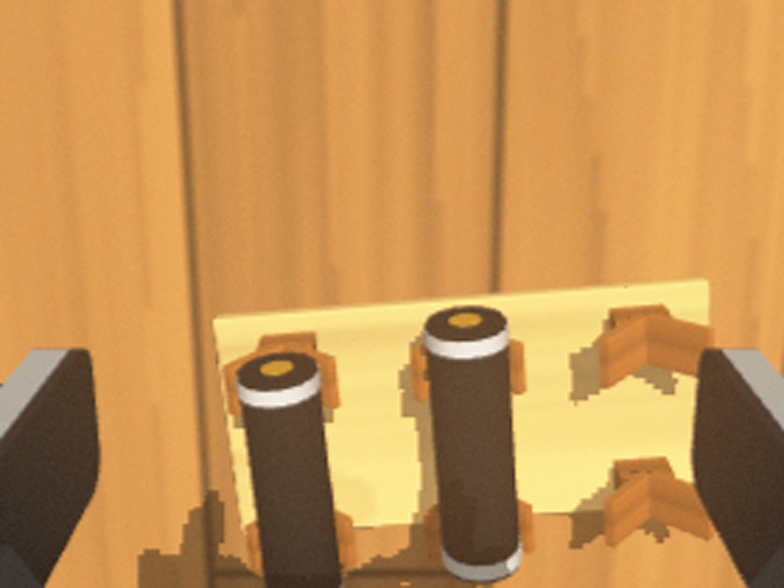

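```bash
python3 - <<'E'
from h import *
C=load("w8");T=calibration("top")
a=lambda l,f,o:[(x/f+o[0],y/f+o[1]) for x,y in l]
o=(180,170)
P=px2w("wrist",a([(215,318),(708,281)],2.8,o),.008,C);print(P,np.degrees(np.arctan2(*(P[1]-P[0])[1::-1])),np.linalg.norm(P[1]-P[0]))
print("ends",px2w("wrist",a([(277,368),(465,320)],2.8,o),.045,C))
P=px2w("top",a([(411,321),(425,553)],2.7,(150,120)),.008,T);print(P,np.degrees(np.arctan2(*(P[0]-P[1])[1::-1])),np.linalg.norm(P[1]-P[0]))
im=cv2.imread("pics/top0.png")[:,:,::-1]
crop(im,290,225,370,335,7,"c10.png")
E
```

```text
[[0.40871211 0.02438773 0.008     ]
 [0.60482398 0.03953272 0.008     ]] 4.4159758493556165 0.19669579327116726
ends [[0.43755854 0.0196595  0.045     ]
 [0.50604619 0.03828133 0.045     ]]
[[0.60444732 0.03847443 0.008     ]
 [0.40651812 0.02269199 0.008     ]] 4.55899363332422 0.19855743762591951
```

View pics/c10.png

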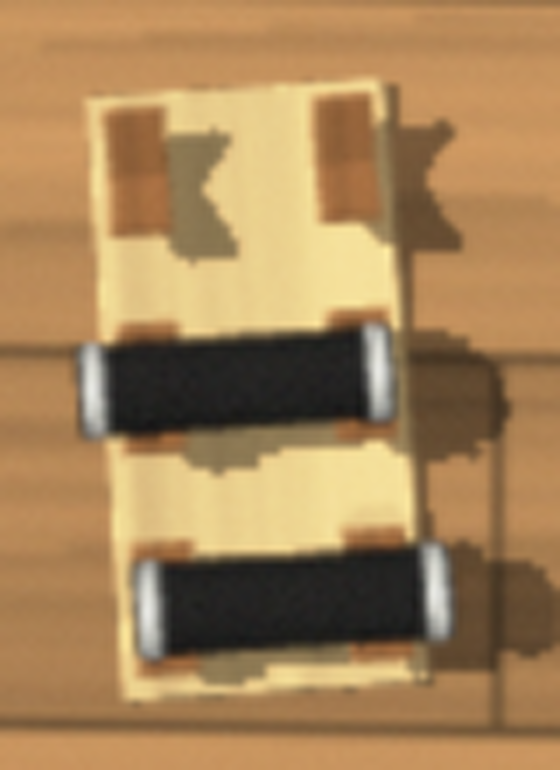

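servo_tool(deltas=[[[85, 0, -60, 0, 0], [85, 0, -120, 0, 0], [85, 0, -180, 0, 0], [85, 0, -240, 0, 0], [85, 0, -280, 0, 0]]])

```text
time: 11.85
tool_pos: [0.4815, -0.173, 0.2589]
tool_rot: [-0.0, 0.709, 0.705, -0.0]
contact_force: [-0.0, -0.2, 0.3]
gripper_width: 0.995
```

```bash
python3 - <<'E'
from h import *
st()
im,C=snap("wrist","w9")
crop(im,180,100,460,380,2.1,"c11.png")
st()
E
```

```text
t 11.85 p [ 481.5 -173.   258.9] jaw 179.71 F [-0.  -0.2  0.3] w 85.0 j6 -0.49
t 11.9 p [ 481.3 -176.4  258.9] jaw 179.55 F [-1.3 -2.4 -0.2] w 84.8 j6 -0.49
```

View pics/w9.png

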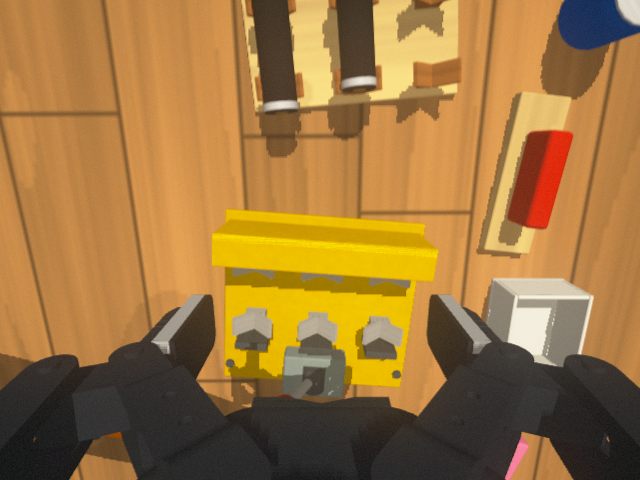

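```bash
python3 - <<'E'
from h import *
im=cv2.imread("pics/w9.png")[:,:,::-1]
crop(im,205,200,445,410,3.3,"c11.png")
crop(im,230,0,470,120,3.3,"c12.png")
E
```

```text
(no output)
```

View pics/c11.png

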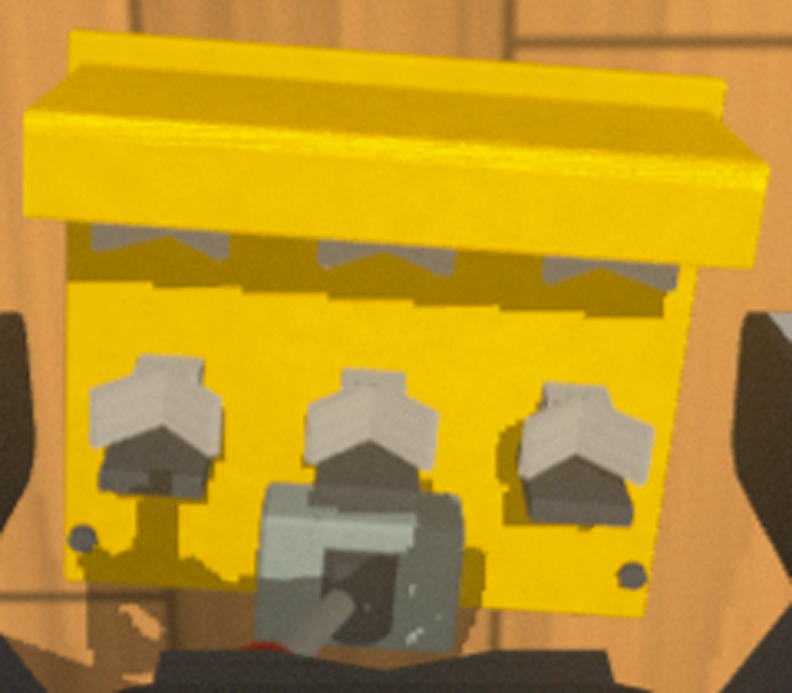

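View pics/c12.png

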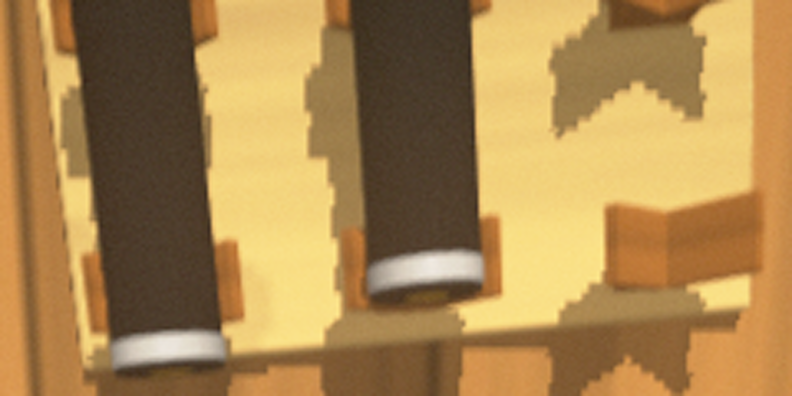

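```bash
python3 - <<'E'
from h import *
C=load("w9");T=calibration("top")
C2=C
a=lambda l,f,o:[(x/f+o[0],y/f+o[1]) for x,y in l]
o=(205,200)
b=[(70,30),(725,80),(65,580),(645,615)]
L=[(-107.5,102.5,8),(107.5,102.5,8),(-107.5,-102.5,8),(107.5,-102.5,8)]
p=fit("wrist",a(b,3.3,o),L,C,-3)
h=[(25,110),(768,163),(755,268),(25,215)];
for xh in (105,107.5): 
  H=[(-xh,75,72),(xh,75,72),(xh,44,72),(-xh,44,72)]
  fit("wrist",a(h,3.3,o),H,C,-3); fit("wrist",a(b+h,3.3,o),L+H,C,-3)
v=[(168,236),(384,252),(602,268)] # V notch lower edges? 
# V (-y) notch bottom near edges y=-24; ridge apex
s=[(103,470),(208,473),(525,505),(632,505)]
print(px2w("wrist",a(s,3.3,o),.045,C))
# top image base corners right edge
p=px2w("top",a([(474,283),(462,562)],3,(330,160)),.008,T); print(p,np.degrees(np.arctan2(*(p[0]-p[1])[1::-1])))
h2=[(282,260),(264,545)]
p=px2w("top",a(h2,3,(330,160)),.072,T); print(p,np.degrees(np.arctan2(*(p[0]-p[1])[1::-1])))
# rack rollers -y ends
E
```

```text
xy mm [ 477.3 -284.4] yaw -4.56 resid px [[-1.5, -0.3], [1.6, -0.7], [-0.6, 0.4], [0.5, 1.2]]
xy mm [ 478.7 -267.4] yaw -4.61 resid px [[-3.6, -0.4], [4.3, 0.5], [2.8, 0.6], [-3.4, 0.6]]
xy mm [ 478.2 -274. ] yaw -4.6 resid px [[-1.3, -10.1], [3.2, -10.2], [-0.6, -7.1], [1.6, -6.1], [-3.6, 6.8], [3.1, 7.5], [1.6, 7.3], [-3.3, 7.4]]
xy mm [ 478.7 -267.6] yaw -4.63 resid px [[-6.3, -0.4], [7.1, 1.0], [5.5, 1.1], [-6.1, 0.6]]
xy mm [ 478.2 -274.2] yaw -4.61 resid px [[-1.3, -10.0], [3.2, -10.1], [-0.6, -7.0], [1.6, -6.0], [-6.3, 6.8], [5.8, 7.9], [4.3, 7.7], [-6.0, 7.4]]
[[ 0.3897212  -0.31020034  0.045     ]
 [ 0.423334   -0.31144608  0.045     ]
 [ 0.52529379 -0.32356556  0.045     ]
 [ 0.55986793 -0.32373477  0.045     ]]
[[ 0.57437557 -0.39535487  0.008     ]
 [ 0.36217418 -0.37870294  0.008     ]] -4.48693829980769
[[ 0.58228496 -0.23157105  0.072     ]
 [ 0.37811577 -0.21540018  0.072     ]] -4.52855906017548
```

```bash
python3 - <<'E'
from h import *
C=load("w9")
a=lambda l,f,o:[(x/f+o[0],y/f+o[1]) for x,y in l]
p=px2w("wrist",a([(171,373),(428,297)],3.3,(230,0)),.045,C);print(p)
E
```

```text
[[ 0.44575942 -0.08127834  0.045     ]
 [ 0.51464342 -0.06260283  0.045     ]]
```

servo_tool(deltas=[[[55, -10, 50, -20, 0.4], [55, -25, 100, -60, 0.8], [55, -40, 146, -110, 0.85], [55, -40, 146, -140, 0.85], [55, -40, 146, -140, 0.85]]])

```text
time: 12.52
tool_pos: [0.4389, -0.0228, 0.1158]
tool_rot: [-0.003, 0.675, 0.737, -0.002]
contact_force: [-0.7, -0.0, 0.4]
gripper_width: 0.645
```

```bash
python3 - <<'E'
from h import *
st()
im,C=snap("wrist","w10")
st()
E
```

```text
t 12.53 p [438.9 -22.8 115.8] jaw 5.02 F [-0.7 -0.   0.4] w 55.1 j6 -0.31
t 12.57 p [440.9 -23.7 118.5] jaw 4.98 F [ 0.  -1.1  0.8] w 54.8 j6 -0.31
```

View pics/w10.png

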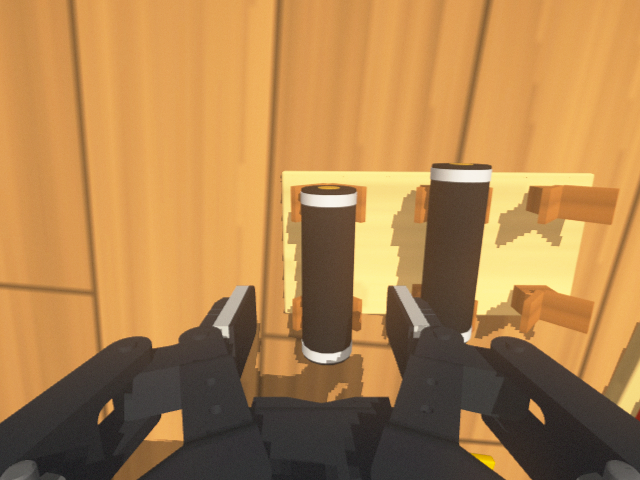

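```bash
python3 - <<'E'
from h import *
C=load("w10")
print(px2w("wrist",[(329.5,189)],.045,C), px2w("wrist",[(329,198),(327,352)],.060,C))
st()
E
```

```text
[[0.43799603 0.01899563 0.045     ]] [[ 0.43776869  0.01624742  0.06      ]
 [ 0.44476122 -0.07082269  0.06      ]]
t 12.57 p [440.9 -23.7 118.5] jaw 4.98 F [ 0.  -1.1  0.8] w 54.8 j6 -0.31
```

servo_tool(deltas=[[[55, 0, -6, 0, 0], [55, 0, -6, -30, 0], [55, 0, -6, -45, 0], [55, 0, -6, -45, 0], [55, 0, -6, -45, 0]]])

```text
time: 13.2
tool_pos: [0.442, -0.0302, 0.0755]
tool_rot: [0.001, 0.676, 0.737, 0.0]
contact_force: [0.4, 0.1, 0.4]
gripper_width: 0.641
```

```bash
python3 - <<'E'
from h import *
st()
E
```

```text
t 13.2 p [442.  -30.2  75.5] jaw 4.93 F [0.4 0.1 0.4] w 54.8 j6 -0.32
```

servo_tool(deltas=[[[55, 0, -0.5, -20, 0], [55, 0, -0.5, -30, 0], [55, 0, -0.5, -30, 0], [22, 0, -0.5, -30, 0], [22, 0, -0.5, -30, 0]]])

```text
time: 13.82
tool_pos: [0.4425, -0.0305, 0.0456]
tool_rot: [0.001, 0.676, 0.737, 0.001]
contact_force: [3.2, 0.8, 0.9]
gripper_width: 0.331
```

servo_tool(deltas=[[[22, 0, 0, 0, 0], [22, 0, 0, 0, 0], [22, 0, 0, 30, 0], [22, 0, 0, 75, 0], [22, 0, 0, 75, 0]]])

```text
time: 14.45
tool_pos: [0.4428, -0.0308, 0.1224]
tool_rot: [0.002, 0.676, 0.737, 0.001]
contact_force: [-0.0, -0.7, -0.4]
gripper_width: 0.333
```

```bash
python3 - <<'E'
from h import *
st()
E
```

```text
t 14.45 p [442.8 -30.8 122.4] jaw 4.97 F [-0.  -0.7 -0.4] w 28.5 j6 -0.32
```

servo_tool(deltas=[[[22, 20, -50, 0, -0.3], [22, 42, -102, 0, -0.8], [22, 63, -154, 0, -1.2], [22, 84, -206, 0, -1.6], [22, 104, -254, 0, -1.6]]])

```text
time: 15.08
tool_pos: [0.544, -0.2853, 0.1165]
tool_rot: [-0.002, 0.735, 0.678, -0.001]
contact_force: [0.5, 0.1, 0.0]
gripper_width: 0.335
```

servo_tool(deltas=[[[22, 0, 0, 0, 0], [22, 0, 0, -15, 0], [22, 0, 0, -25, 0], [22, 0, 0, -25, 0], [22, 0, 0, -25, 0]]])

```text
time: 15.7
tool_pos: [0.545, -0.2837, 0.0944]
tool_rot: [0.0, 0.735, 0.678, -0.0]
contact_force: [1.0, 0.2, -0.9]
gripper_width: 0.331
```

```bash
python3 - <<'E'
from h import *
st()
im,C=snap("wrist","w11")
s,_=snap("scene","s11")
crop(s,80,200,280,360,4,"c13.png")
E
```

```text
t 15.7 p [ 545.  -283.7   94.4] jaw 175.4 F [ 1.   0.2 -0.9] w 28.3 j6 -0.52
```

View pics/w11.png

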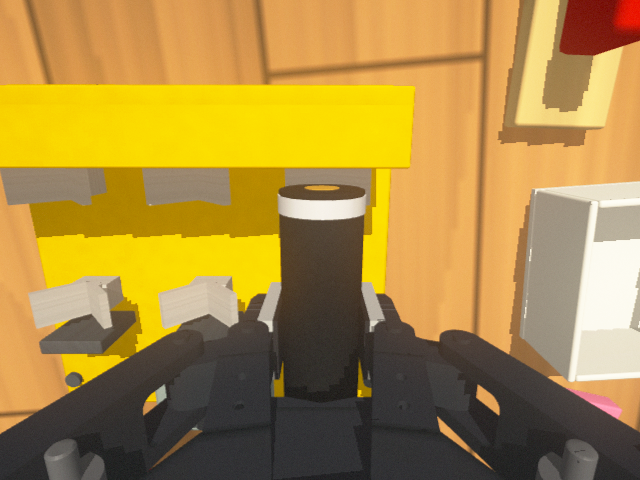

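View pics/c13.png

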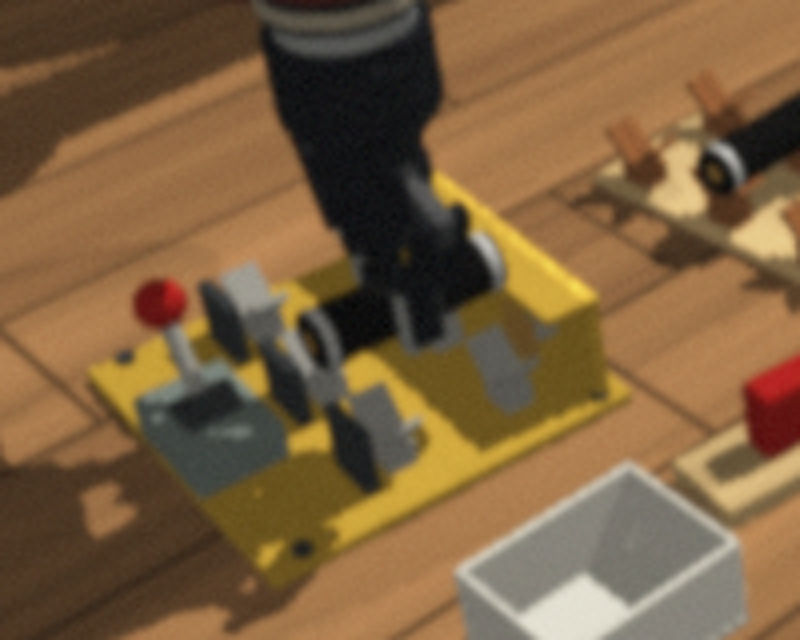

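```bash
python3 - <<'E'
from h import *
im=cv2.imread("pics/w11.png")[:,:,::-1]
crop(im,0,70,440,370,1.8,"c14.png")
C=load("w11")
print("end",px2w("wrist",[(322,188)],.094,C)*1000)
print("hood",px2w("wrist",[(3,167),(410,167)],.072,C)*1000)
b=np.array([478,-267.4]);y=np.radians(-4.57);R=np.array([[np.cos(y),-np.sin(y)],[np.sin(y),np.cos(y)]])
for l in [(-105,44,72),(105,44,72),(105,75,72),(70,24,42),(54,24,42),(86,24,42),(0,24,42),(-16,24,42),(16,24,42),(-17,-50,45),(17,-50,45)]:
    w=b+R@np.array(l[:2]); print(l,w.round(1),w2px("wrist",[[w[0]/1e3,w[1]/1e3,l[2]/1e3]],C).round(1))
def loc(p): return R.T@(np.array(p)-b)
print(loc((545,-283.7)))
E
```

```text
end [[ 548.3072455  -233.50967082   94.        ]]
hood [[ 421.92698117 -217.52539786   72.        ]
 [ 583.81204361 -230.63305368   72.        ]]
(-105, 44, 72) [ 376.8 -215.2] [[-109.   170.3]]
(105, 44, 72) [ 586.2 -231.9] [[416.  169.7]]
(105, 75, 72) [ 588.6 -201. ] [[421.6  86.1]]
(70, 24, 42) [ 549.7 -249.1] [[327.  206.7]]
(54, 24, 42) [ 533.7 -247.8] [[294.7 206.7]]
(86, 24, 42) [ 565.6 -250.3] [[359.3 206.6]]
(0, 24, 42) [ 479.9 -243.5] [[185.7 206.8]]
(-16, 24, 42) [ 464.  -242.2] [[153.4 206.8]]
(16, 24, 42) [ 495.9 -244.8] [[218.  206.8]]
(-17, -50, 45) [ 457.1 -315.9] [[165.9 343.1]]
(17, -50, 45) [ 491.  -318.6] [[228.7 343. ]]
[ 68.08572429 -10.90981888]
```

View pics/c14.png

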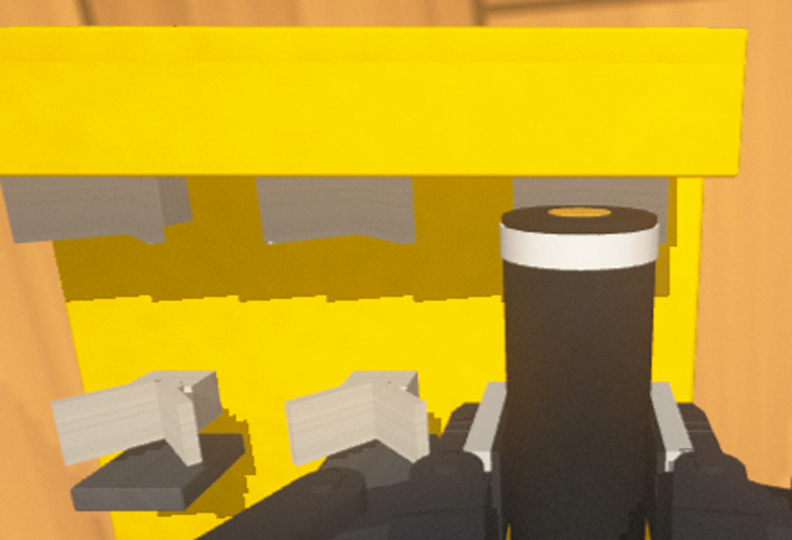

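servo_tool(deltas=[[[22, 3, 1.4, 0, 0], [22, 3, 1.4, -15, 0], [22, 3, 1.4, -28, 0], [22, 3, 1.4, -28, 0], [22, 3, 1.4, -28, 0]]])

```text
time: 16.42
tool_pos: [0.548, -0.2829, 0.066]
tool_rot: [-0.0, 0.735, 0.678, -0.0]
contact_force: [-0.8, 0.6, -1.6]
gripper_width: 0.329
```

```bash
cat >> h.py <<'E'
B0=np.array([479.,-266.8]);YB=np.radians(-4.57);RB=np.array([[np.cos(YB),-np.sin(YB)],[np.sin(YB),np.cos(YB)]])
def loc(k=0):
    p=state()["tool_pos"]*1000; print("bed-local",(RB.T@(p[:2]-B0)-[k,0]).round(1),p[2].round(1))
E
python3 - <<'E'
from h import *
st();loc(70)
im,C=snap("wrist","w12")
s,_=snap("scene","s12")
crop(s,80,200,280,360,4,"c15.png")
E
```

```text
t 16.43 p [ 548.  -282.9   66. ] jaw 175.35 F [-0.8  0.6 -1.6] w 28.1 j6 -0.52
bed-local [  0.1 -10.6] 66.0
```

View pics/c15.png

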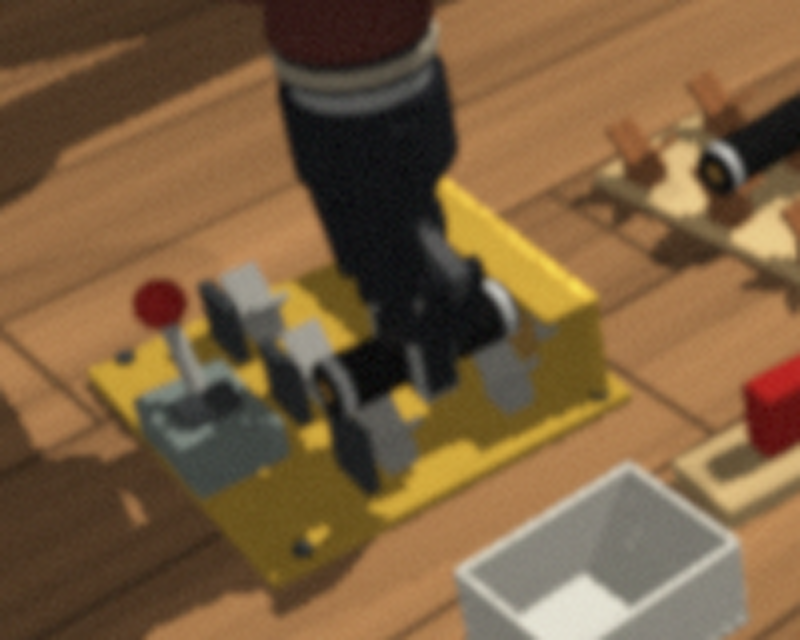

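View pics/w12.png

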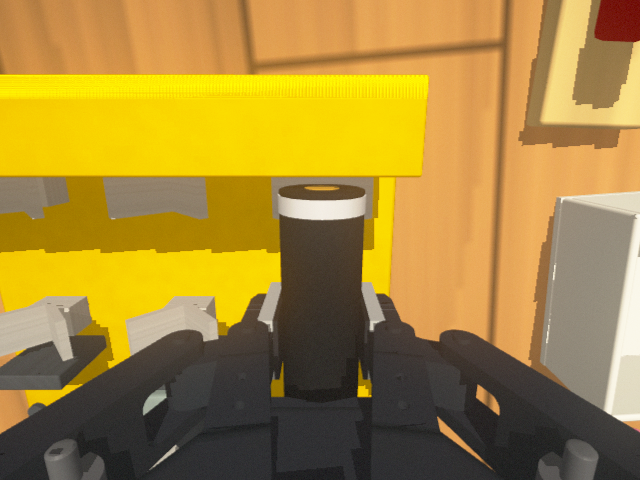

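servo_tool(deltas=[[[22, 0.3, 0.6, -4, 0], [22, 0.3, 0.6, -7, 0], [22, 0.3, 0.6, -10, 0], [22, 0.3, 0.6, -11.7, 0], [22, 0.3, 0.6, -11.7, 0]]])

```text
time: 17.15
tool_pos: [0.5492, -0.2817, 0.0567]
tool_rot: [-0.0, 0.735, 0.678, 0.001]
contact_force: [-3.2, 5.8, 10.3]
gripper_width: 0.336
```

```bash
python3 - <<'E'
from h import *
st();loc(70)
im,C=snap("wrist","w13")
s,_=snap("scene","s13")
crop(s,80,200,280,360,4,"c16.png")
E
```

```text
t 17.15 p [ 549.2 -281.7   56.7] jaw 175.35 F [-3.2  5.8 10.3] w 28.7 j6 -0.51
bed-local [ 1.1 -9.3] 56.7
```

View pics/c16.png

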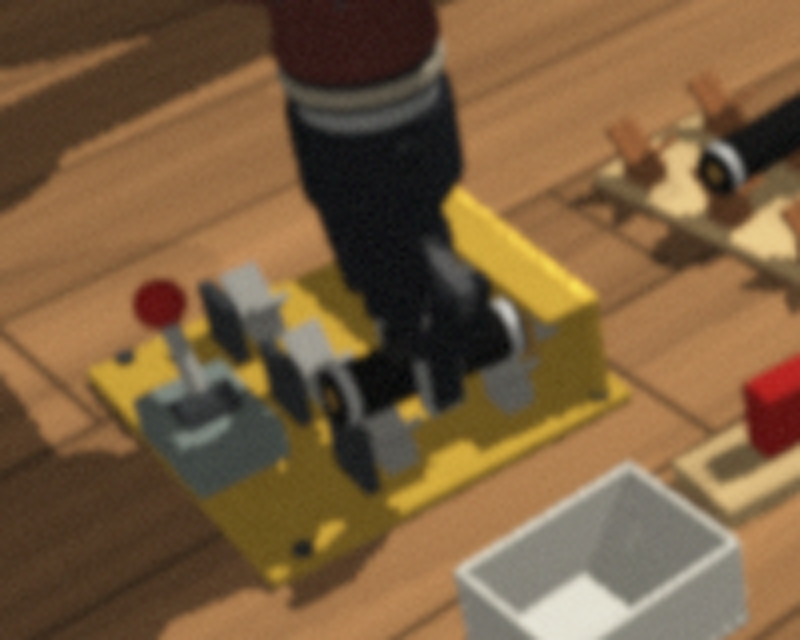

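View pics/w13.png

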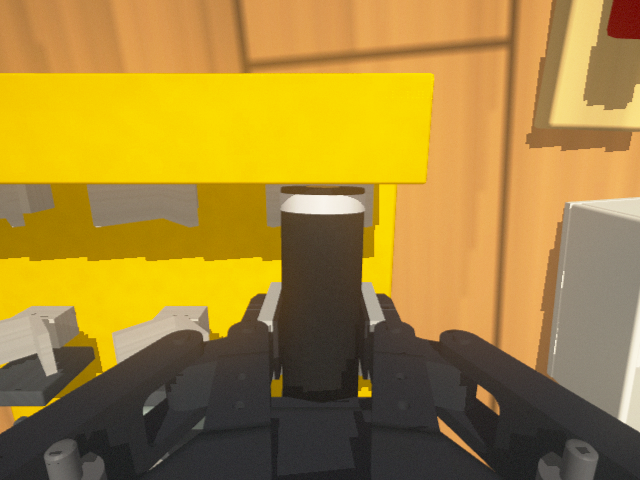

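servo_tool(deltas=[[[22, 0, -0.5, 0, 0], [22, 0, -0.5, -1, 0], [22, 0, -0.5, -2, 0], [22, 0, -0.5, -2, 0], [22, 0, -0.5, -2, 0]]])

```text
time: 17.88
tool_pos: [0.5497, -0.2817, 0.0553]
tool_rot: [-0.0, 0.735, 0.678, 0.001]
contact_force: [-2.7, 8.5, 12.5]
gripper_width: 0.331
```

```bash
python3 - <<'E'
from h import *
st();loc(70)
E
```

```text
t 17.88 p [ 549.7 -281.7   55.3] jaw 175.36 F [-2.7  8.5 12.5] w 28.2 j6 -0.52
bed-local [ 1.6 -9.3] 55.3
```

servo_tool(deltas=[[[22, -1.5, -0.5, -1, 0], [22, -1.5, -0.5, -2, 0], [22, -1.5, -0.5, -2, 0], [22, -1.5, -0.5, -2, 0], [22, -1.5, -0.5, -2, 0]]])

```text
time: 18.5
tool_pos: [0.5494, -0.2821, 0.0539]
tool_rot: [0.001, 0.735, 0.678, 0.002]
contact_force: [-0.3, 11.1, 11.6]
gripper_width: 0.334
```

```bash
python3 - <<'E'
from h import *
st();loc(70)
im,C=snap("wrist","w14")
s,_=snap("scene","s14")
crop(s,130,240,250,340,6,"c17.png")
E
```

```text
t 18.5 p [ 549.4 -282.1   53.9] jaw 175.38 F [-0.3 11.1 11.6] w 28.5 j6 -0.52
bed-local [ 1.4 -9.6] 53.9
```

View pics/c17.png

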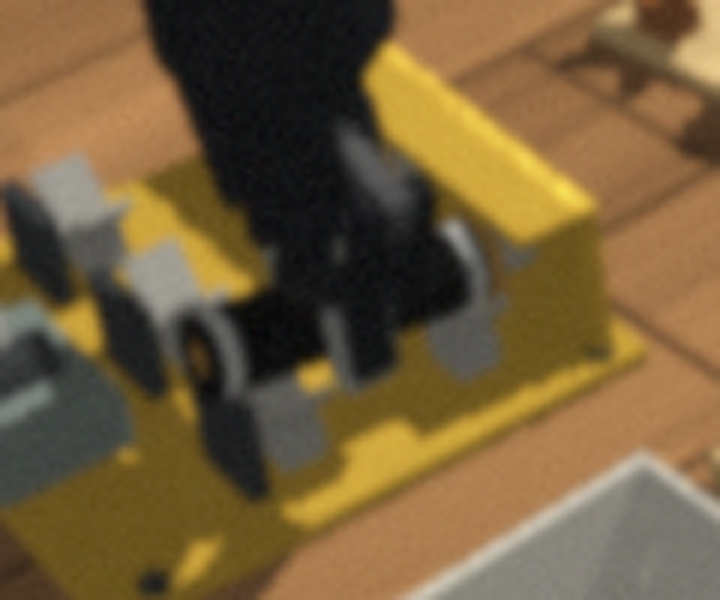

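View pics/w14.png

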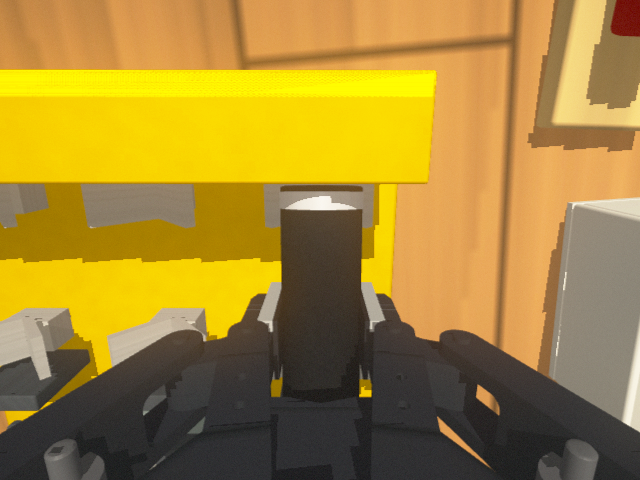

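servo_tool(deltas=[[[22, 0.2, 3, 1.5, 0], [22, 0.5, 6, 3, 0], [22, 0.8, 10, 3.5, 0], [22, 1.0, 13, 3.5, 0], [22, 1.0, 13, 3.5, 0]]])

```text
time: 19.23
tool_pos: [0.5478, -0.2704, 0.0538]
tool_rot: [0.0, 0.735, 0.678, -0.0]
contact_force: [1.1, -5.4, -0.3]
gripper_width: 0.331
```

```bash
python3 - <<'E'
from h import *
st();loc(70)
im,C=snap("wrist","w15")
s,_=snap("scene","s15")
crop(s,130,240,250,340,6,"c18.png")
E
```

```text
t 19.23 p [ 547.8 -270.4   53.8] jaw 175.34 F [ 1.1 -5.4 -0.3] w 28.3 j6 -0.5
bed-local [-1.1  1.9] 53.8
```

View pics/c18.png

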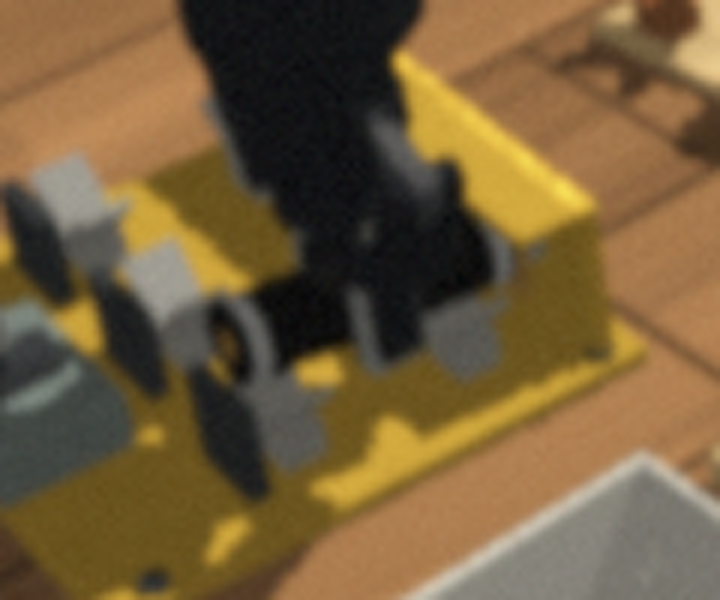

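View pics/w15.png

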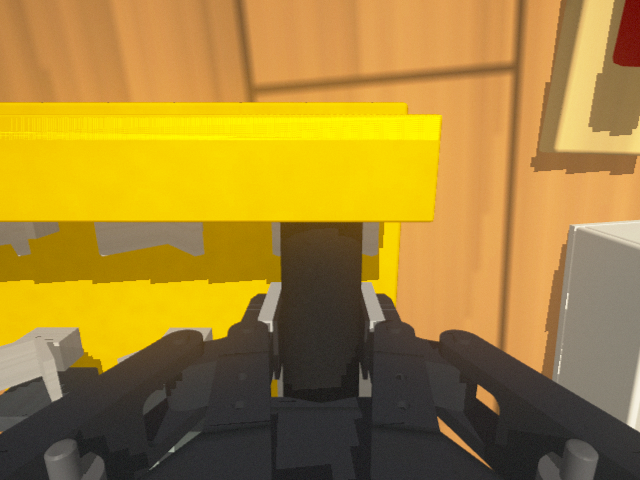

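servo_tool(deltas=[[[22, 2, 2.8, 0, 0], [22, 2, 2.8, 0, 0], [22, 2, 2.8, -2, 0], [22, 2, 2.8, -4, 0], [22, 2, 2.8, -5, 0]]])

```text
time: 19.95
tool_pos: [0.5495, -0.2682, 0.0493]
tool_rot: [-0.0, 0.735, 0.678, -0.001]
contact_force: [-0.9, -5.4, 2.7]
gripper_width: 0.333
```

```bash
python3 - <<'E'
from h import *
st();loc(70)
E
```

```text
t 19.95 p [ 549.5 -268.2   49.3] jaw 175.35 F [-0.9 -5.4  2.7] w 28.5 j6 -0.49
bed-local [0.4 4.2] 49.3
```

servo_tool(deltas=[[[22, 0, 0, -2, 0], [22, 0, 0, -4, 0], [22, 0, 0, -6, 0], [22, 0, 0, -7, 0], [22, 0, 0, -7, 0]]])

```text
time: 20.58
tool_pos: [0.55, -0.269, 0.0449]
tool_rot: [0.0, 0.735, 0.678, -0.001]
contact_force: [-5.9, -4.0, 14.4]
gripper_width: 0.331
```

```bash
python3 - <<'E'
from h import *
st();loc(70)
s,_=snap("scene","s16")
crop(s,130,240,250,340,6,"c19.png")
im,C=snap("wrist","w16")
E
```

```text
t 20.57 p [ 550.  -269.    44.9] jaw 175.38 F [-5.9 -4.  14.4] w 28.3 j6 -0.49
bed-local [0.9 3.4] 44.9
```

View pics/c19.png

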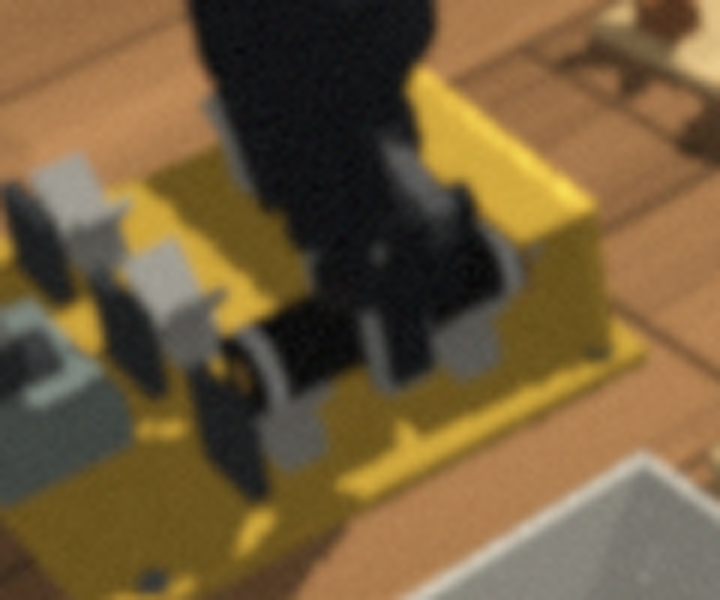

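servo_tool(deltas=[[[22, -1, 0, -1, 0], [22, -1, 0, -2, 0], [22, -1, 0, -2, 0], [22, -1, 0, -2, 0], [22, -1, 0, -2, 0]]])

```text
time: 21.3
tool_pos: [0.5498, -0.2691, 0.0445]
tool_rot: [0.001, 0.735, 0.678, -0.0]
contact_force: [-7.5, -2.4, 20.1]
gripper_width: 0.332
```

```bash
python3 - <<'E'
from h import *
st();loc(70)
E
```

```text
t 21.3 p [ 549.8 -269.1   44.5] jaw 175.37 F [-7.5 -2.4 20.1] w 28.4 j6 -0.49
bed-local [0.8 3.4] 44.5
```

servo_tool(deltas=[[[22, 0, 0, 3, 0], [22, 0, 0, 4, 0], [48, 0, 0, 4, 0], [48, 0, 0, 4, 0], [48, 0, 0, 4, 0]]])

```text
time: 21.92
tool_pos: [0.5482, -0.2666, 0.0431]
tool_rot: [-0.001, 0.735, 0.678, -0.0]
contact_force: [0.2, 0.6, 0.9]
gripper_width: 0.56
```

servo_tool(deltas=[[[48, 0, 0, 20, 0], [48, 0, 0, 50, 0], [48, 0, 0, 90, 0], [48, 0, 20, 130, 0], [48, 0, 40, 150, 0]]])

```text
time: 22.55
tool_pos: [0.5501, -0.2275, 0.1985]
tool_rot: [0.003, 0.735, 0.678, 0.001]
contact_force: [-0.7, -0.1, -0.6]
gripper_width: 0.564
```

```bash
python3 - <<'E'
from h import *
st();loc(70)
s,_=snap("scene","s17")
crop(s,80,200,280,360,4,"c20.png")
im,C=snap("wrist","w17")
E
```

```text
t 22.55 p [ 550.1 -227.5  198.5] jaw 175.33 F [-0.7 -0.1 -0.6] w 48.2 j6 -0.44
bed-local [-2.3 44.8] 198.5
```

View pics/c20.png

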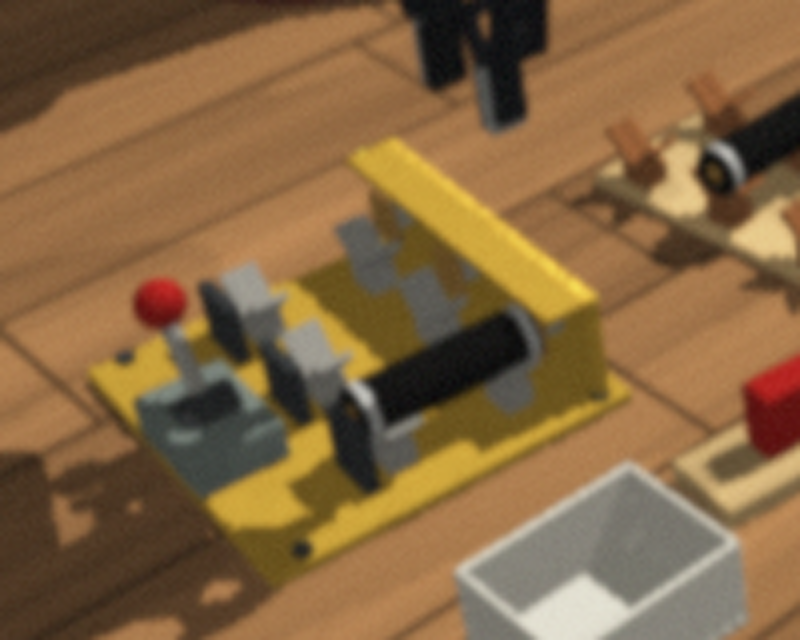

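View pics/w17.png

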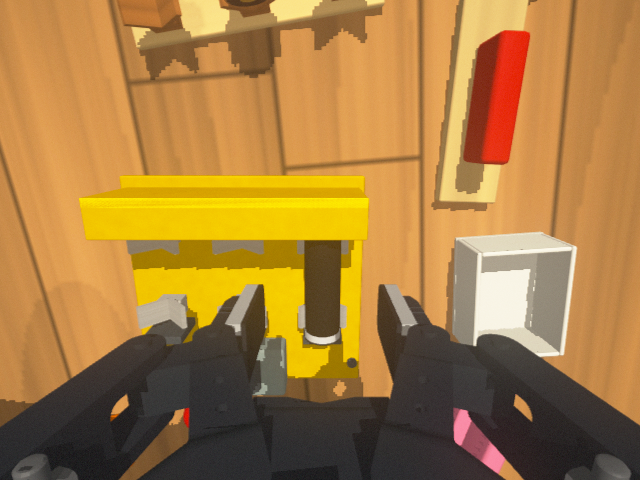

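```bash
cat >> h.py <<'E'
def bw(l):
    l=np.atleast_2d(np.array(l,float)); return np.c_[B0+l[:,:2]@RB.T,l[:,2]]/1000
def ov(name,cam,lines,x0,y0,x1,y1,f,out,C=None):
    im=cv2.imread(f"pics/{name}.png"); C=C or load(name)
    o=cv2.resize(im[y0:y1,x0:x1],None,fx=f,fy=f,interpolation=cv2.INTER_CUBIC)
    for L in lines:
        p=((w2px(cam,L,C)+.5-[x0,y0])*f).astype(np.int32)
        cv2.polylines(o,[p],False,(255,0,255),1,cv2.LINE_AA)
    cv2.imwrite("pics/"+out,o)
def roll(bx,cy=0,z=45,tilt=0):
    t=np.linspace(0,2*np.pi,33); L=[]
    for e in (-50,50):
        L.append(bw(np.c_[bx+15*np.cos(t),0*t+cy+e,z+15*np.sin(t)]))
    for s in (0,np.pi/2,np.pi): L.append(bw([(bx+15*np.cos(s),cy-50,z+15*np.sin(s)),(bx+15*np.cos(s),cy+50,z+15*np.sin(s))]))
    return L
E
python3 - <<'E'
from h import *
L=roll(70)+[bw([(-105,44,72),(105,44,72),(105,75,72)])]
ov("s17","scene",L,130,240,250,340,6,"c21.png")
ov("w17","wrist",L,70,160,390,400,2.4,"c22.png")
E
```

```text
(no output)
```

View pics/c21.png

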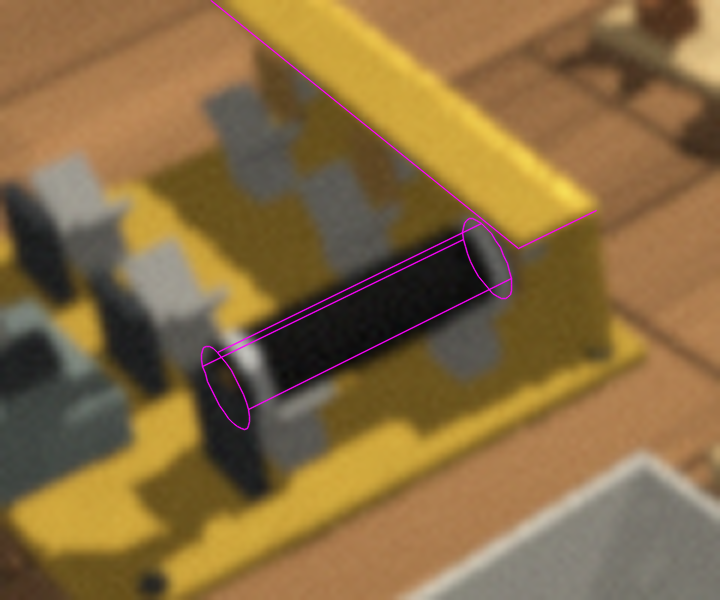

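View pics/c22.png

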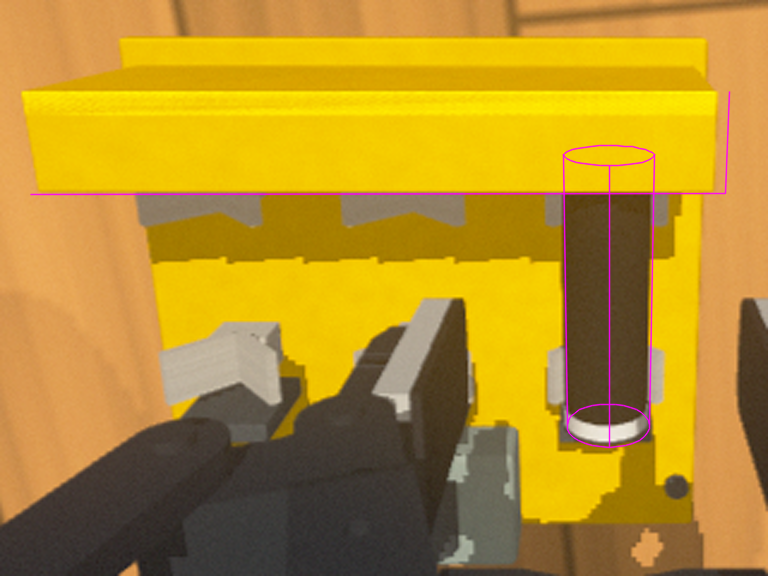

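servo_tool(deltas=[[[55, -8, 50, 0, 0.4], [55, -18, 100, -20, 0.8], [55, -30, 160, -50, 1.2], [55, -40, 215, -75, 1.55], [55, -40, 215, -80, 1.55]]])

```text
time: 23.28
tool_pos: [0.5053, -0.0094, 0.1098]
tool_rot: [-0.003, 0.676, 0.737, -0.002]
contact_force: [-0.0, -0.2, -0.5]
gripper_width: 0.644
```

```bash
python3 - <<'E'
from h import *
st()
im,C=snap("wrist","w18")
st()
crop(im,200,140,520,380,2.5,"c23.png")
E
```

```text
t 23.27 p [505.3  -9.4 109.8] jaw 4.92 F [-0.  -0.2 -0.5] w 55.0 j6 -0.25
t 23.32 p [506.1 -10.6 110.2] jaw 4.83 F [-1.9  0.3 -0.6] w 54.9 j6 -0.25
```

View pics/c23.png

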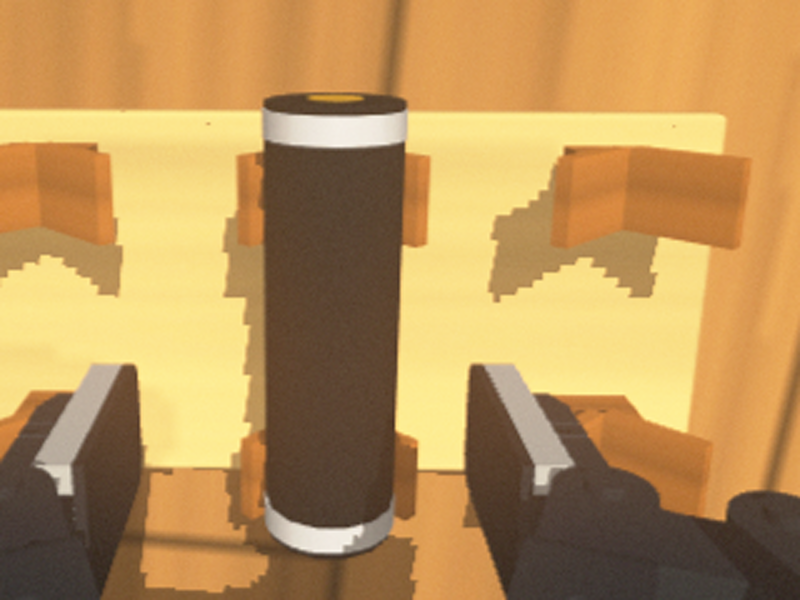

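```bash
python3 - <<'E'
from h import *
C=load("w18")
a=lambda l,f,o:[(x/f+o[0],y/f+o[1]) for x,y in l]
print(px2w("wrist",a([(336,99)],2.5,(200,140)),.045,C)*1000)
P=px2w("wrist",a([(335,115),(330,520)],2.5,(200,140)),.060,C)*1000;print(P, np.degrees(np.arctan((P[1]-P[0])[0]/-(P[1]-P[0])[1])))
E
```

```text
[[506.41125329  38.15905036  45.        ]]
[[505.94495134  36.46936995  60.        ]
 [513.17388664 -50.9391675   60.        ]] 4.7277650060333505
```

servo_tool(deltas=[[[55, 1, 0, 0, 0], [55, 1, 0, -20, 0], [55, 1, 0, -40, 0], [55, 1, 0, -40, 0], [55, 1, 0, -40, 0]]])

```text
time: 23.95
tool_pos: [0.511, -0.0136, 0.0754]
tool_rot: [0.001, 0.678, 0.735, 0.0]
contact_force: [0.8, -0.3, -0.2]
gripper_width: 0.643
```

```bash
python3 - <<'E'
from h import *
st()
E
```

```text
t 23.95 p [511.  -13.6  75.4] jaw 4.57 F [ 0.8 -0.3 -0.2] w 54.9 j6 -0.25
```

servo_tool(deltas=[[[55, -0.4, 2, -15, 0], [55, -0.4, 2, -30, 0], [55, -0.4, 2, -30, 0], [22, -0.4, 2, -30, 0], [22, -0.4, 2, -30, 0]]])

```text
time: 24.58
tool_pos: [0.5111, -0.0106, 0.0453]
tool_rot: [0.001, 0.678, 0.735, 0.001]
contact_force: [0.8, -0.4, -1.0]
gripper_width: 0.333
```

servo_tool(deltas=[[[22, 0, 0, 0, 0], [22, 0, 0, 0, 0], [22, 0, 0, 0, 0], [22, 0, 0, 35, 0], [22, 0, 0, 75, 0]]])

```text
time: 25.2
tool_pos: [0.5067, -0.0103, 0.1174]
tool_rot: [-0.003, 0.678, 0.735, -0.002]
contact_force: [0.9, 0.1, -1.2]
gripper_width: 0.329
```

```bash
python3 - <<'E'
from h import *
st()
E
```

```text
t 25.2 p [506.7 -10.3 117.4] jaw 4.65 F [ 0.9  0.1 -1.2] w 28.1 j6 -0.25
```

servo_tool(deltas=[[[22, -6, -53, 0, -0.3], [22, -12, -106, 0, -0.7], [22, -19, -159, 0, -1.1], [22, -25, -212, 0, -1.53], [22, -32, -265.5, 0, -1.53]]])

```text
time: 25.82
tool_pos: [0.4753, -0.2766, 0.1174]
tool_rot: [-0.002, 0.735, 0.679, -0.001]
contact_force: [1.0, 0.9, -1.0]
gripper_width: 0.328
```

servo_tool(deltas=[[[22, 0, 0, 0, 0], [22, 0, 0, -20, 0], [22, 0, 0, -40, 0], [22, 0, 0, -48, 0], [22, 0, 0, -48, 0]]])

```text
time: 26.45
tool_pos: [0.4768, -0.2747, 0.0695]
tool_rot: [-0.002, 0.734, 0.679, -0.0]
contact_force: [-0.5, -0.4, -0.9]
gripper_width: 0.335
```

```bash
python3 - <<'E'
from h import *
st();loc(0)
im,C=snap("wrist","w19")
s,_=snap("scene","s19")
crop(s,80,200,280,360,4,"c24.png")
E
```

```text
t 26.45 p [ 476.8 -274.7   69.5] jaw 175.54 F [-0.5 -0.4 -0.9] w 28.6 j6 -0.58
bed-local [-1.5 -8. ] 69.5
```

View pics/w19.png

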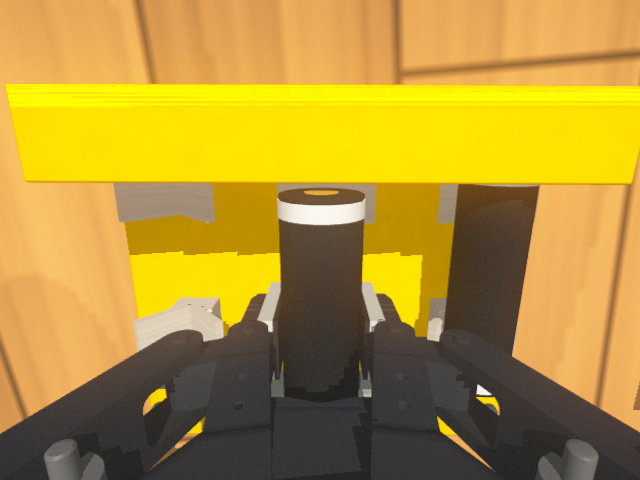

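View pics/c24.png

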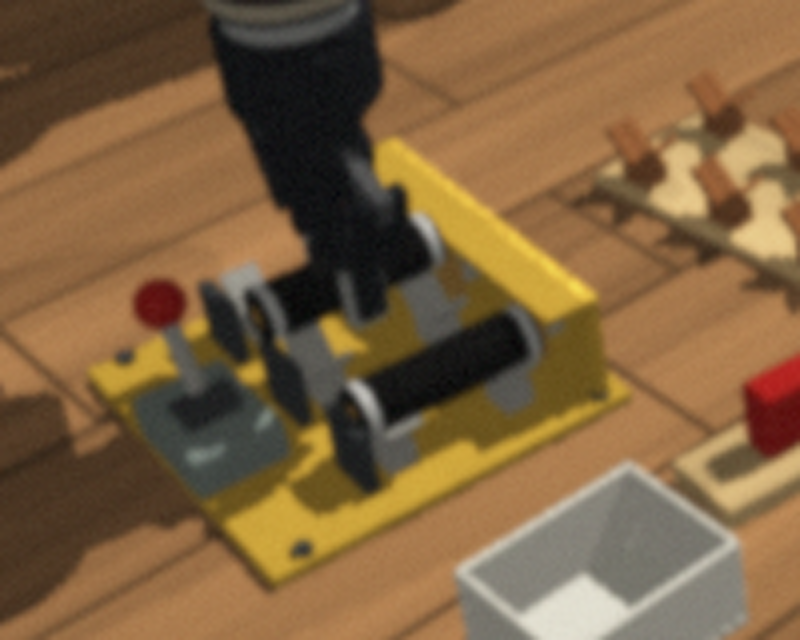

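servo_tool(deltas=[[[22, 1.5, -0.8, -3, 0], [22, 1.5, -0.8, -8, 0], [22, 1.5, -0.8, -12, 0], [22, 1.5, -0.8, -15, 0], [22, 1.5, -0.8, -16, 0]]])

```text
time: 27.18
tool_pos: [0.4796, -0.2763, 0.0568]
tool_rot: [-0.001, 0.735, 0.679, 0.001]
contact_force: [-5.1, 7.3, 12.5]
gripper_width: 0.331
```

```bash
python3 - <<'E'
from h import *
st();loc(0)
E
```

```text
t 27.18 p [ 479.6 -276.3   56.8] jaw 175.45 F [-5.1  7.3 12.5] w 28.3 j6 -0.58
bed-local [ 1.3 -9.5] 56.8
```

servo_tool(deltas=[[[22, -1.5, -0.3, 0, 0], [22, -1.5, -0.3, -1, 0], [22, -1.5, -0.3, -2, 0], [22, -1.5, -0.3, -3, 0], [22, -1.5, -0.3, -3, 0]]])

```text
time: 27.8
tool_pos: [0.4793, -0.2765, 0.0547]
tool_rot: [0.001, 0.734, 0.679, 0.002]
contact_force: [-0.6, 10.7, 12.4]
gripper_width: 0.334
```

```bash
python3 - <<'E'
from h import *
st();loc(0)
im,C=snap("wrist","w20")
s,_=snap("scene","s20")
crop(s,130,230,250,330,6,"c25.png")
E
```

```text
t 27.8 p [ 479.3 -276.5   54.7] jaw 175.47 F [-0.6 10.7 12.4] w 28.5 j6 -0.58
bed-local [ 1.1 -9.6] 54.7
```

View pics/c25.png

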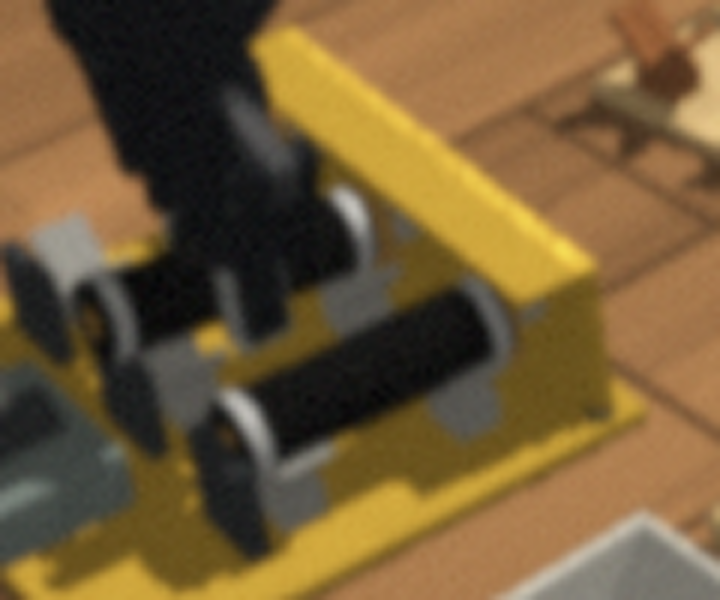

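View pics/w20.png

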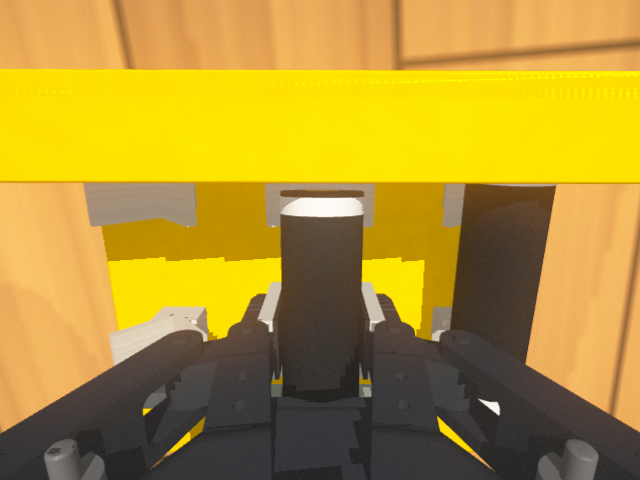

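servo_tool(deltas=[[[22, 0, 0, -1.5, 0], [22, 0, 0, -1.5, 0], [22, 0.5, 4, 1, 0], [22, 1, 8, 2.2, 0], [22, 1.5, 12, 2.5, 0]]])

```text
time: 28.52
tool_pos: [0.4791, -0.2654, 0.0545]
tool_rot: [0.001, 0.735, 0.679, -0.0]
contact_force: [-0.1, -3.8, -1.9]
gripper_width: 0.332
```

servo_tool(deltas=[[[22, 0.5, 3, 0, 0], [22, 0.5, 4, 0, 0], [22, 0.5, 4, 0, 0], [22, 0.5, 4, 0, 0], [22, 0.5, 4, 0, 0]]])

```text
time: 29.15
tool_pos: [0.4793, -0.2618, 0.0545]
tool_rot: [0.0, 0.735, 0.679, -0.001]
contact_force: [0.2, -5.1, -1.8]
gripper_width: 0.332
```

```bash
python3 - <<'E'
from h import *
st();loc(0)
im,C=snap("wrist","w21")
s,_=snap("scene","s21")
crop(s,130,230,250,330,6,"c26.png")
E
```

```text
t 29.15 p [ 479.3 -261.8   54.5] jaw 175.47 F [ 0.2 -5.1 -1.8] w 28.3 j6 -0.56
bed-local [-0.1  5. ] 54.5
```

View pics/c26.png

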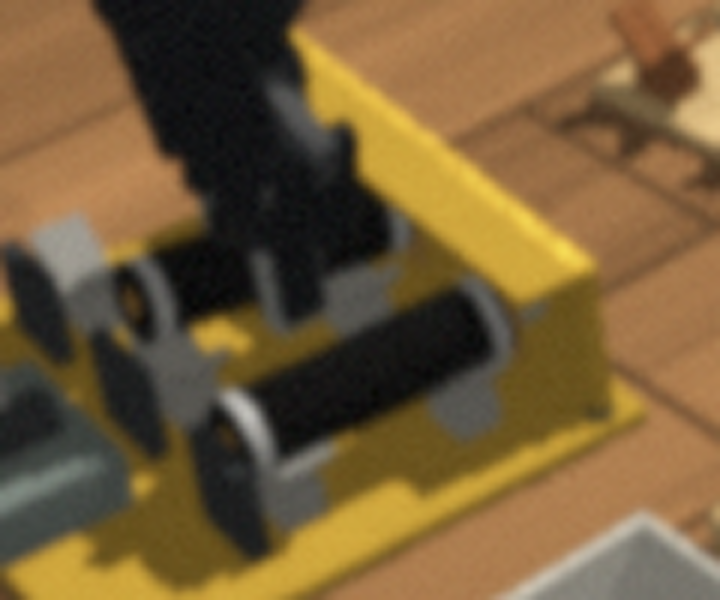

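View pics/w21.png

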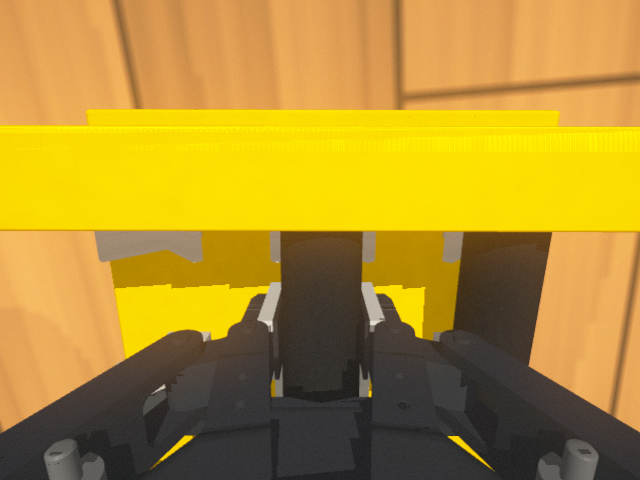

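servo_tool(deltas=[[[22, 0, 0, -2, 0], [22, 0, 0, -4, 0], [22, 0, 0, -6, 0], [22, 0, 0, -7, 0], [22, 0, 0, -7, 0]]])

```text
time: 29.88
tool_pos: [0.48, -0.2622, 0.0485]
tool_rot: [0.001, 0.735, 0.679, -0.0]
contact_force: [-1.1, -4.6, 2.2]
gripper_width: 0.336
```

servo_tool(deltas=[[[22, 0, 0, -2, 0], [22, 0, 0, -4, 0], [22, 0, 0, -5, 0], [22, 0, 0, -7, 0], [22, 0, 0, -7, 0]]])

```text
time: 30.5
tool_pos: [0.4802, -0.2631, 0.044]
tool_rot: [0.001, 0.734, 0.679, -0.001]
contact_force: [-6.7, -2.7, 15.7]
gripper_width: 0.327
```

```bash
python3 - <<'E'
from h import *
st();loc(0)
s,_=snap("scene","s22")
crop(s,130,230,250,330,6,"c27.png")
E
```

```text
t 30.5 p [ 480.2 -263.1   44. ] jaw 175.49 F [-6.7 -2.7 15.7] w 27.9 j6 -0.56
bed-local [0.9 3.8] 44.0
```

View pics/c27.png

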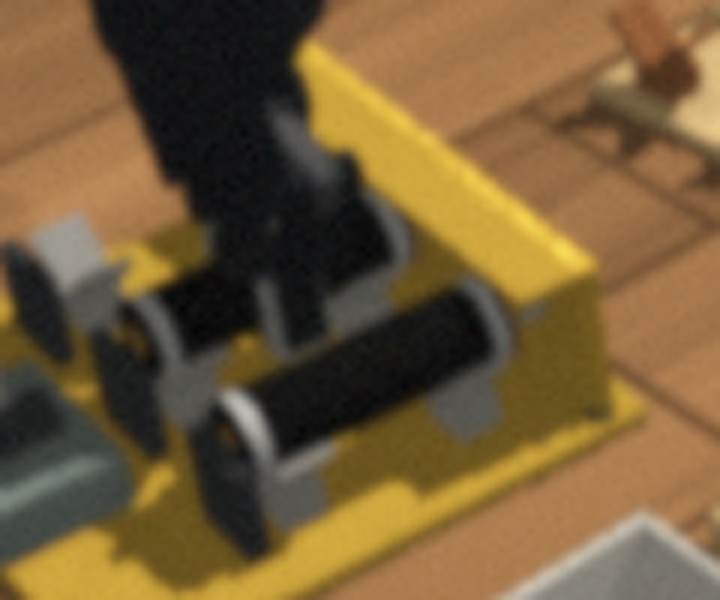

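Seated behind its stop. Press a touch more, then ease, open and rise.

servo_tool(deltas=[[[22, -1, 0, -1, 0], [22, -1, 0, -2, 0], [22, -1, 0, -2, 0], [22, -1, 0, 1, 0], [22, -1, 0, 3, 0]]])

```text
time: 31.18
tool_pos: [0.48, -0.2626, 0.0453]
tool_rot: [0.003, 0.735, 0.678, 0.0]
contact_force: [3.1, -5.9, -0.4]
gripper_width: 0.332
```

servo_tool(deltas=[[[48, 0, 0, 0, 0], [48, 0, 0, 0, 0], [48, 0, 0, 0, 0], [48, 0, 0, 0, 0], [48, 0, 0, 25, 0]]])

```text
time: 31.8
tool_pos: [0.4768, -0.2597, 0.0664]
tool_rot: [-0.003, 0.734, 0.679, -0.0]
contact_force: [-0.7, -0.9, 0.7]
gripper_width: 0.565
```

servo_tool(deltas=[[[48, 0, 0, 40, 0], [48, 0, 20, 80, 0], [48, 0, 60, 120, 0], [48, 20, 80, 130, 0], [48, 20, 80, 130, 0]]])

```text
time: 32.42
tool_pos: [0.4997, -0.1803, 0.2002]
tool_rot: [0.001, 0.734, 0.68, 0.001]
contact_force: [-0.2, 0.9, -0.9]
gripper_width: 0.564
```

```bash
python3 - <<'E'
from h import *
st();loc(0)
snap("scene","s23");snap("wrist","w23")
L=roll(70)+roll(0)
ov("s23","scene",L,130,230,250,330,6,"c28.png")
st()
E
```

```text
t 32.42 p [ 499.7 -180.3  200.2] jaw 175.62 F [-0.2  0.9 -0.9] w 48.2 j6 -0.41
bed-local [13.8 87.9] 200.2
t 32.52 p [ 498.  -181.   197.9] jaw 175.51 F [-0.3  0.4 -0.4] w 48.1 j6 -0.41
```

View pics/c28.png

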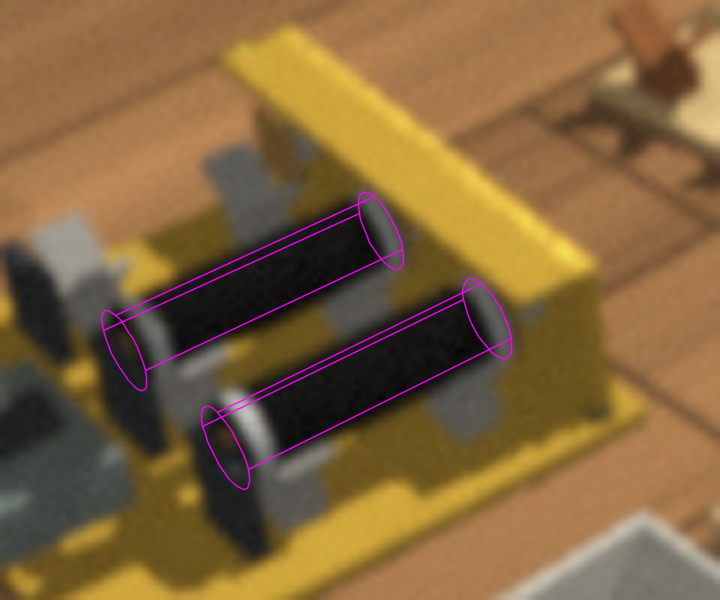

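View pics/w23.png

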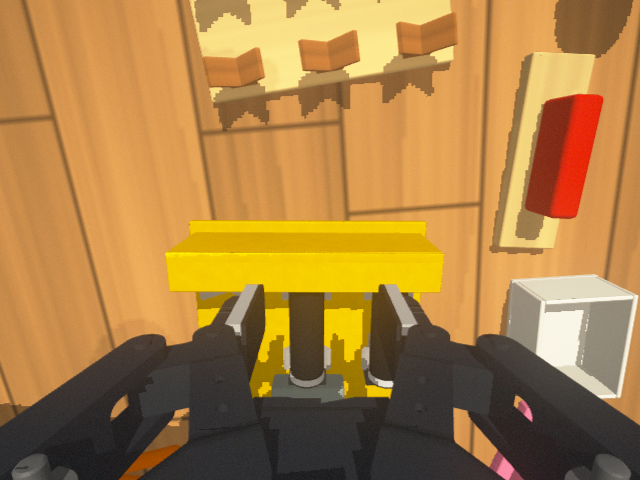

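servo_tool(deltas=[[[50, 50, 10, 0, -0.2], [50, 100, 20, 0, -0.4], [50, 150, 30, -10, -0.55], [50, 189, 38, -35, -0.55], [50, 189, 38, -45, -0.55]]])

```text
time: 33.15
tool_pos: [0.6871, -0.1431, 0.1487]
tool_rot: [-0.003, 0.754, 0.657, -0.002]
contact_force: [0.1, 0.7, -0.4]
gripper_width: 0.588
```

```bash
python3 - <<'E'
from h import *
st()
im,C=snap("wrist","w24")
st()
E
```

```text
t 33.15 p [ 687.1 -143.1  148.7] jaw 172.2 F [ 0.1  0.7 -0.4] w 50.2 j6 -0.17
t 33.2 p [ 685.6 -143.2  148. ] jaw 172.16 F [-0.7 -0.9 -1.5] w 50.1 j6 -0.17
```

View pics/w24.png

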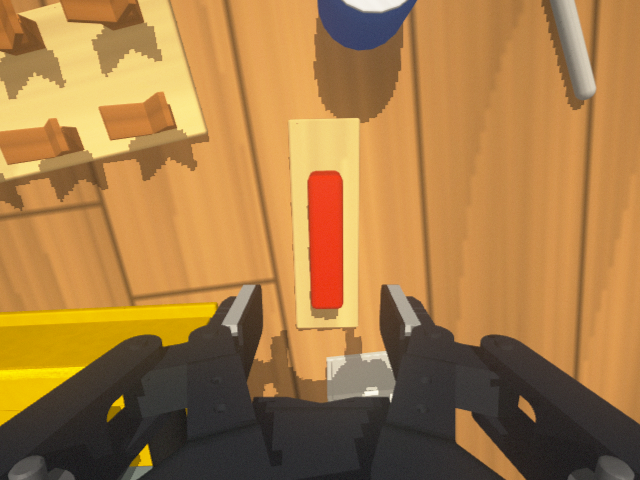

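```bash
python3 - <<'E'
from h import *
C=load("w24")
fit("wrist",[(290,120),(358,119),(357,327),(297,327)],[(-25,80,14),(25,80,14),(25,-80,14),(-25,-80,14)],C,-8,(.68,-.14))
fit("wrist",[(308,175),(342,174),(343,308),(312,308)],[(-11,45,54),(11,45,54),(11,-45,54),(-11,-45,54)],C,-8,(.68,-.14))
st()
T=load("w24")
print(px2w("wrist",[(327,360),(393,353)],.05,C))
E
```

```text
xy mm [ 688.9 -141.3] yaw -6.87 resid px [[-2.5, -1.2], [2.6, -1.6], [1.2, 1.7], [-1.3, 2.4]]
xy mm [ 689.2 -140.2] yaw -6.58 resid px [[-1.4, -1.8], [1.3, -1.5], [1.1, 1.8], [-1.0, 2.3]]
t 33.2 p [ 685.6 -143.2  148. ] jaw 172.16 F [-0.7 -0.9 -1.5] w 50.1 j6 -0.17
[[ 0.67842824 -0.22497356  0.05      ]
 [ 0.72500195 -0.22554124  0.05      ]]
```

servo_tool(deltas=[[[50, 2, 2, 0, 0.17], [50, 2, 2, -30, 0.17], [50, 2, 2, -60, 0.17], [50, 2, 2, -60, 0.17], [50, 2, 2, -60, 0.17]]])

```text
time: 33.83
tool_pos: [0.6901, -0.1418, 0.0959]
tool_rot: [0.001, 0.748, 0.664, 0.001]
contact_force: [0.3, -0.3, -0.0]
gripper_width: 0.581
```

```bash
python3 - <<'E'
from h import *
st()
E
```

```text
t 33.83 p [ 690.1 -141.8   95.9] jaw 173.17 F [ 0.3 -0.3 -0. ] w 49.6 j6 -0.19
```

servo_tool(deltas=[[[50, -1, 0.8, -30, 0], [50, -1, 0.8, -57, 0], [50, -1, 0.8, -57, 0], [50, -1, 0.8, -57, 0], [15, -1, 0.8, -57, 0]]])

```text
time: 34.45
tool_pos: [0.69, -0.1409, 0.0393]
tool_rot: [0.002, 0.748, 0.664, 0.001]
contact_force: [0.1, -0.4, -0.6]
gripper_width: 0.384
```

servo_tool(deltas=[[[15, 0, 0, 0, 0], [15, 0, 0, 0, 0], [15, 0, 0, 0, 0], [15, 0, 0, 0, 0], [15, 0, 0, 30, 0]]])

```text
time: 35.08
tool_pos: [0.6857, -0.1394, 0.063]
tool_rot: [-0.003, 0.748, 0.664, -0.002]
contact_force: [0.3, -0.0, -3.9]
gripper_width: 0.253
```

servo_tool(deltas=[[[15, 0, 0, 40, 0], [15, 0, 0, 80, 0], [15, 0, 0, 130, 0], [15, 0, 0, 150, 0], [15, 0, 0, 150, 0]]])

```text
time: 35.7
tool_pos: [0.689, -0.1405, 0.2175]
tool_rot: [0.001, 0.748, 0.664, 0.001]
contact_force: [-0.6, -0.5, -2.7]
gripper_width: 0.249
```

```bash
python3 - <<'E'
from h import *
st()
im,C=snap("wrist","w25")
s,_=snap("scene","s25")
E
```

```text
t 35.7 p [ 689.  -140.5  217.5] jaw 173.19 F [-0.6 -0.5 -2.7] w 21.3 j6 -0.19
```

View pics/s25.png

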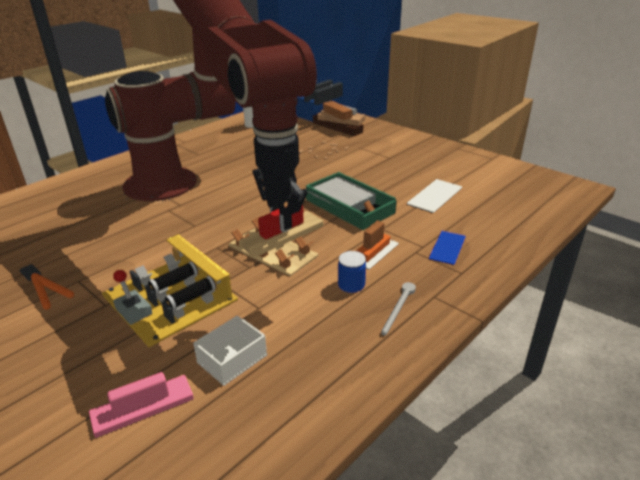

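View pics/w25.png

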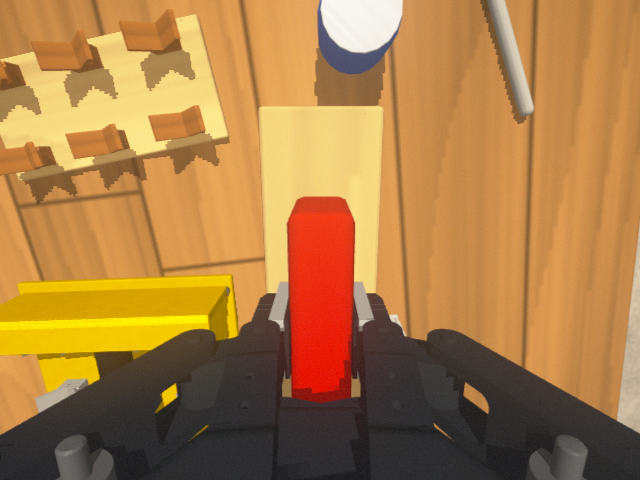

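```bash
python3 - <<'E'
from h import *
C=load("w25"); z=(217.5-39.3+14)/1000
P=px2w("wrist",[(261,108),(383,108)],z,C)*1000;print(P,np.linalg.norm(P[1]-P[0]))
p=state()["tool_pos"][:2]*1000
m=P.mean(0)[:2]; print(m-p, np.linalg.norm(m-p), np.degrees(np.arctan2(*(P[1]-P[0])[1::-1])))
# target: centre local (35,0)
t=bw([(35,0,0)])[0]*1000; print(t, "jaw target",85.43, "delta",t[:2]-p)
E
```

```text
[[673.99294311 -59.742586   192.2       ]
 [721.29263253 -65.40675987 192.2       ]] 47.63762677985418
[10.35042613 77.35765941] 78.04702934719558 -6.828695445478799
[ 513.88872569 -269.58869504    0.        ] jaw target 85.43 delta [-173.40363601 -129.6563627 ]
```

servo_tool(deltas=[[[15, -15, -12, 0, -1.6], [15, -30, -25, 0, -3.2], [15, -45, -38, 0, -4.8], [15, -60, -50, 0, -6.4], [15, -75, -63, 0, -8]]])

```text
time: 36.42
tool_pos: [0.6115, -0.203, 0.2125]
tool_rot: [-0.002, 0.954, 0.3, -0.002]
contact_force: [-1.3, 0.3, -3.5]
gripper_width: 0.249
```

servo_tool(deltas=[[[15, -25, -15, 0, -1.6], [15, -50, -30, 0, -3.2], [15, -75, -45, 0, -4.8], [15, -98, -66, 0, -6.63], [15, -98, -66, 0, -6.63]]])

```text
time: 37.05
tool_pos: [0.5131, -0.2696, 0.2132]
tool_rot: [-0.001, 0.999, -0.041, -0.002]
contact_force: [-0.0, -0.1, -2.7]
gripper_width: 0.25
```

servo_tool(deltas=[[[15, 0, 0, -20, 0], [15, 0, 0, -50, 0], [15, 0, 0, -80, 0], [15, 0, 0, -80, 0], [15, 0, 0, -80, 0]]])

```text
time: 37.67
tool_pos: [0.5159, -0.2689, 0.1364]
tool_rot: [-0.0, 0.999, -0.039, -0.0]
contact_force: [0.2, 0.0, -1.7]
gripper_width: 0.249
```

```bash
python3 - <<'E'
from h import *
st();loc(35)
im,C=snap("wrist","w26")
s,_=snap("scene","s26")
crop(s,60,180,300,360,3.3,"c29.png")
E
```

```text
t 37.67 p [ 515.9 -268.9  136.4] jaw 85.48 F [ 0.2  0.  -1.7] w 21.3 j6 1.04
bed-local [1.9 0.8] 136.4
```

View pics/c29.png

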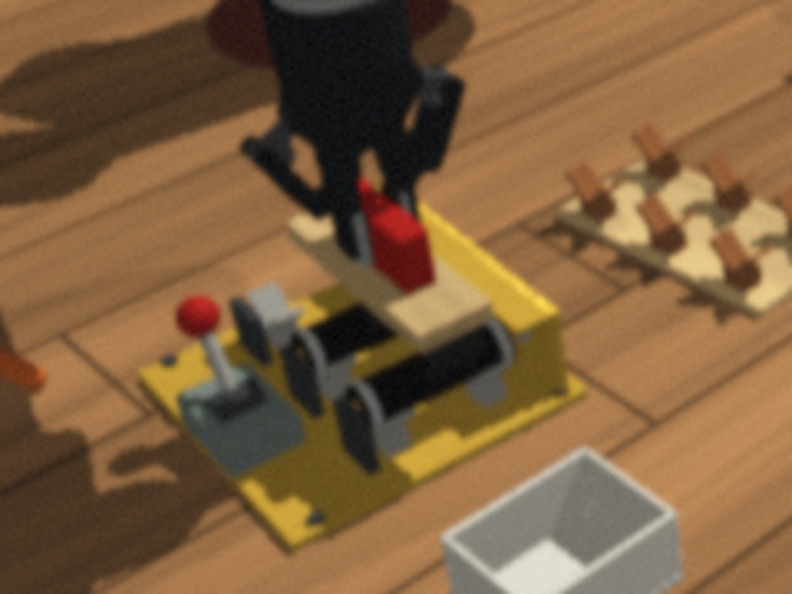

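View pics/w26.png

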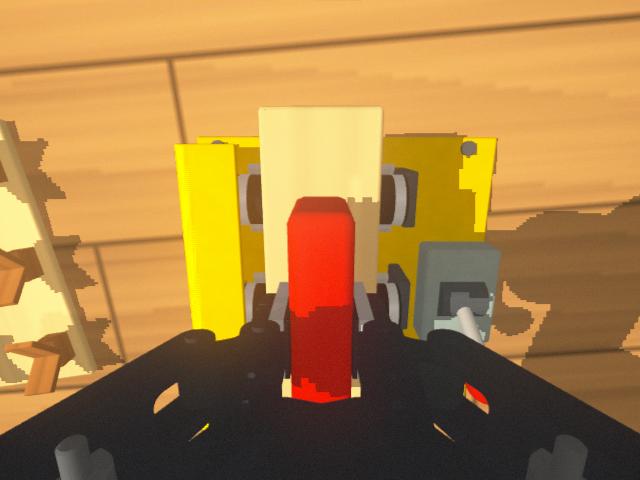

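servo_tool(deltas=[[[15, -2, -0.6, -15, 0], [15, -2, -0.6, -28, 0], [15, -2, -0.6, -34, 0], [15, -2, -0.6, -36, 0], [15, -2, -0.6, -37, 0]]])

```text
time: 38.4
tool_pos: [0.5136, -0.27, 0.0997]
tool_rot: [0.0, 0.999, -0.04, 0.0]
contact_force: [-0.3, -0.1, -2.3]
gripper_width: 0.249
```

servo_tool(deltas=[[[15, 0, 0, 0, 0], [15, 0, 0, 0, 0]]])

```text
time: 38.65
tool_pos: [0.5138, -0.2701, 0.1001]
tool_rot: [0.0, 0.999, -0.04, 0.0]
contact_force: [-0.6, 0.1, -3.2]
gripper_width: 0.251
```

```bash
python3 - <<'E'
from h import *
st();loc(35)
E
```

```text
t 38.65 p [ 513.8 -270.1  100.1] jaw 85.41 F [-0.6  0.1 -3.2] w 21.5 j6 1.04
bed-local [-0.1 -0.5] 100.1
```

Not yet resting; lower another 1.5 mm, then release.

servo_tool(deltas=[[[15, 0, 0, -0.7, 0], [15, 0, 0, -1.2, 0], [15, 0, 0, -1.2, 0], [15, 0, 0, -1.2, 0]]])

```text
time: 39.15
tool_pos: [0.5136, -0.27, 0.0987]
tool_rot: [0.0, 0.999, -0.04, 0.0]
contact_force: [-0.9, -0.4, -0.7]
gripper_width: 0.25
```

servo_tool(deltas=[[[24, 0, 0, 0, 0], [30, 0, 0, 0, 0], [50, 0, 0, 0, 0], [50, 0, 0, 0, 0], [50, 0, 0, 0, 0]]])

```text
time: 39.78
tool_pos: [0.5135, -0.2699, 0.0984]
tool_rot: [0.0, 0.999, -0.04, 0.0]
contact_force: [-0.1, 0.7, 0.7]
gripper_width: 0.588
```

servo_tool(deltas=[[[50, 0, 0, 20, 0], [50, 0, 0, 60, 0], [50, 0, 0, 110, 0], [50, 0, 0, 140, 0], [50, 0, 0, 140, 0]]])

```text
time: 40.4
tool_pos: [0.5152, -0.2711, 0.244]
tool_rot: [0.002, 0.999, -0.04, 0.004]
contact_force: [0.6, 0.0, 0.1]
gripper_width: 0.584
```

```bash
python3 - <<'E'
from h import *
st();loc(35)
im,C=snap("wrist","w27")
s,_=snap("scene","s27")
L=[bw([(35-80,-25,z),(35+80,-25,z),(35+80,25,z),(35-80,25,z),(35-80,-25,z)]) for z in (60,74)]
ov("s27","scene",L,80,210,260,340,4.4,"c30.png")
ov("w27","wrist",L,150,60,550,340,2,"c31.png")
E
```

```text
t 40.4 p [ 515.2 -271.1  244. ] jaw 85.41 F [0.6 0.  0.1] w 49.9 j6 1.04
bed-local [ 1.4 -1.4] 244.0
```

View pics/c30.png

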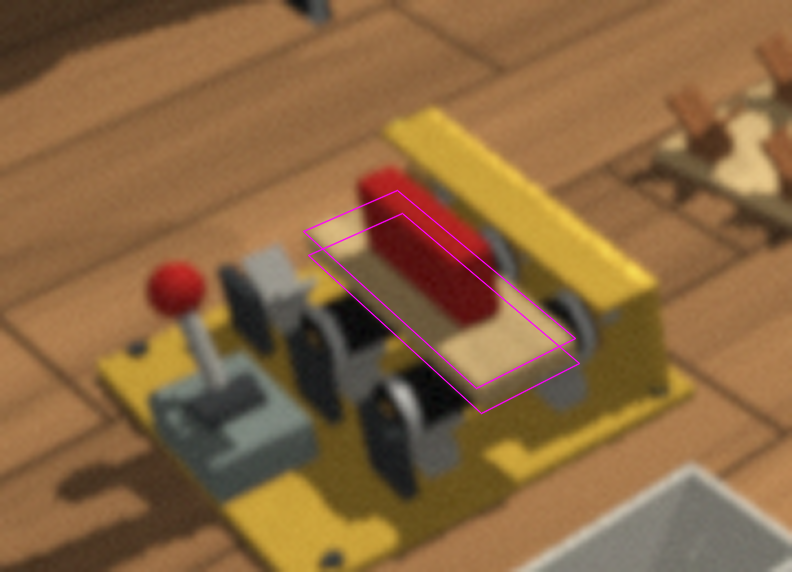

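View pics/c31.png

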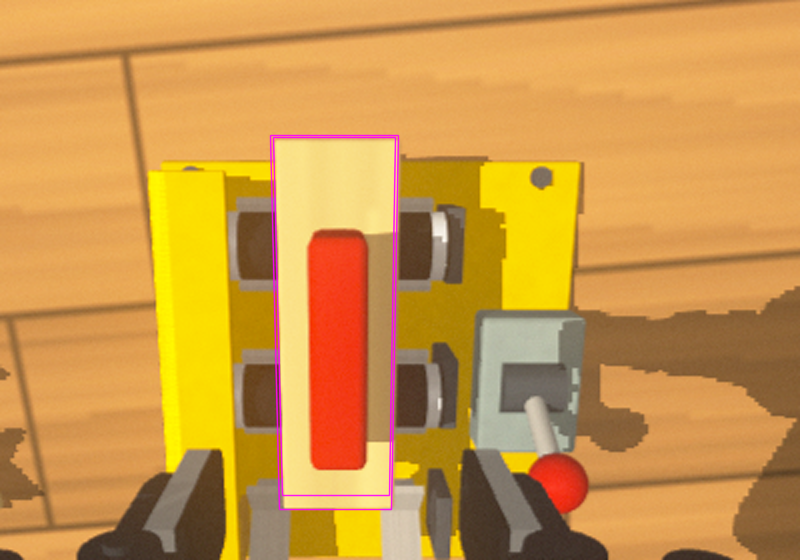

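```bash
python3 - <<'E'
from h import *
C=load("w27")
p=px2w("wrist",[(429,302)],.083,C)[0][:2]*1000; print(p, RB.T@(p-B0))
t=bw([(-62,-96,0),(10,-96,0)])*1000; print(t, t[0,:2]-state()["tool_pos"][:2]*1000, t[1]-t[0])
E
```

```text
[ 442.04181632 -360.62957678] [-29.36462448 -96.47598482]
[[ 409.54812239 -357.55481638    0.        ]
 [ 481.31921523 -363.29156046    0.        ]] [-103.9216086   -87.65864528] [71.77109284 -5.73674408  0.        ]
```

servo_tool(deltas=[[[0, -35, -30, 0, 0], [0, -70, -58, 0, 0], [0, -105, -87.5, 0, 0], [0, -105, -87.5, -40, 0], [0, -105, -87.5, -80, 0]]])

```text
time: 41.12
tool_pos: [0.4073, -0.3573, 0.1561]
tool_rot: [-0.001, 0.999, -0.041, -0.001]
contact_force: [1.0, -0.5, -0.3]
gripper_width: -0.003
```

```bash
python3 - <<'E'
from h import *
st();loc(0)
im,C=snap("wrist","w28")
E
```

```text
t 41.12 p [ 407.3 -357.3  156.1] jaw 85.32 F [ 1.  -0.5 -0.3] w -0.2 j6 0.79
bed-local [-64.2 -95.9] 156.1
```

View pics/w28.png

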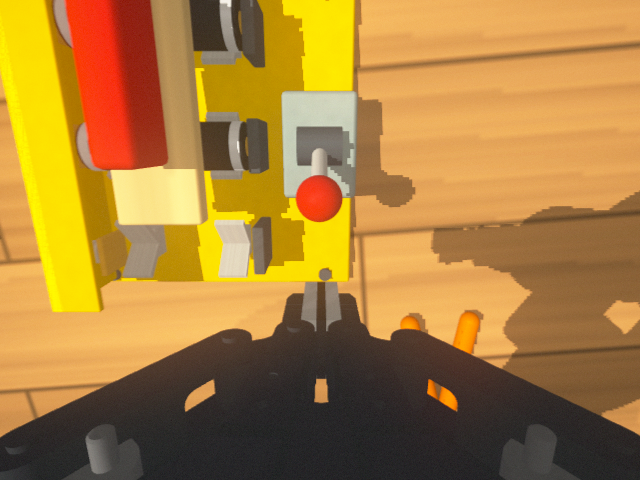

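servo_tool(deltas=[[[0, 0, 0, -30, 0], [0, 0, 0, -60, 0], [0, 0, 0, -68, 0], [0, 0, 0, -68, 0], [0, 0, 0, -68, 0]]])

```text
time: 41.8
tool_pos: [0.4092, -0.3581, 0.0919]
tool_rot: [0.001, 0.999, -0.04, 0.001]
contact_force: [0.4, 0.1, 1.3]
gripper_width: -0.001
```

servo_tool(deltas=[[[0, 15, -1.2, 0, 0], [0, 30, -2.4, 0, 0], [0, 45, -3.6, 0, 0], [0, 58, -4.6, 0, 0], [0, 68, -5.4, 0, 0]]])

```text
time: 42.42
tool_pos: [0.4771, -0.3626, 0.0898]
tool_rot: [-0.0, 0.999, -0.04, -0.001]
contact_force: [-10.1, 0.3, 0.2]
gripper_width: -0.005
```

```bash
python3 - <<'E'
from h import *
st();loc(0)
im,C=snap("wrist","w29")
E
```

```text
t 42.42 p [ 477.1 -362.6   89.8] jaw 85.45 F [-10.1   0.3   0.2] w -0.4 j6 0.88
bed-local [  5.7 -95.6] 89.8
```

View pics/w29.png

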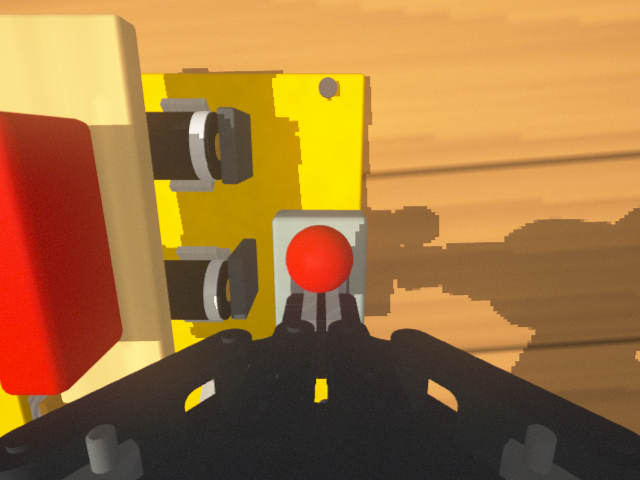

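servo_tool(deltas=[[[0, 2, 0, 0, 0], [0, 2, 0, 0, 0], [0, -20, 1.5, 0, 0], [0, -25, 2, 40, 0], [0, -25, 2, 100, 0]]])

```text
time: 43.1
tool_pos: [0.4503, -0.3595, 0.1887]
tool_rot: [-0.002, 0.999, -0.04, -0.001]
contact_force: [0.0, -0.3, 0.8]
gripper_width: -0.001
```

servo_tool(deltas=[[[0, -10, 10, 40, 0], [0, -30, 30, 80, 0], [0, -50, 50, 100, 0], [0, -50, 50, 100, 0], [0, -50, 50, 100, 0]]])

```text
time: 43.72
tool_pos: [0.4017, -0.3108, 0.2898]
tool_rot: [-0.0, 0.999, -0.04, 0.0]
contact_force: [0.5, -0.5, -0.9]
gripper_width: -0.003
```

```bash
python3 - <<'E'
from h import *
st()
im,C=snap("wrist","w30")
s,_=snap("scene","s30")
t,_=snap("top","t30")
crop(s,60,190,460,390,2,"c32.png")
crop(s,90,210,260,340,4.5,"c33.png")
E
```

```text
t 43.73 p [ 401.7 -310.8  289.8] jaw 85.41 F [ 0.5 -0.5 -0.9] w -0.2 j6 0.85
```

View pics/c33.png

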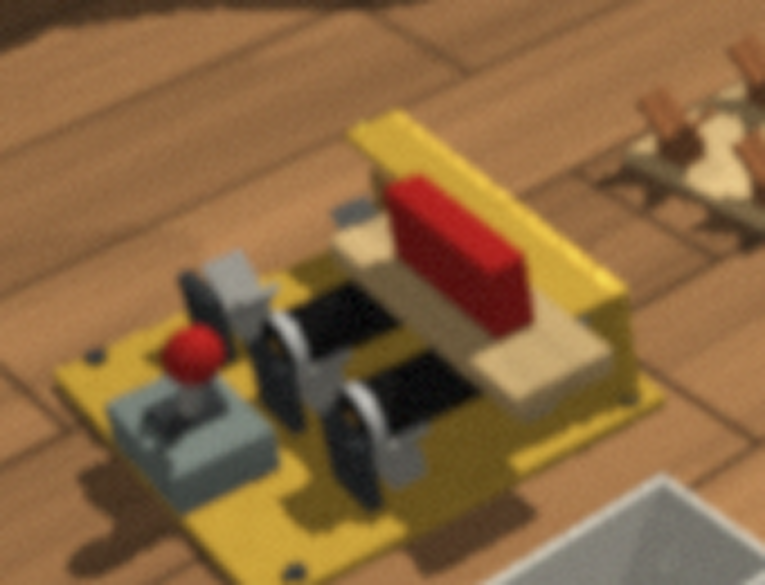

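View pics/t30.png

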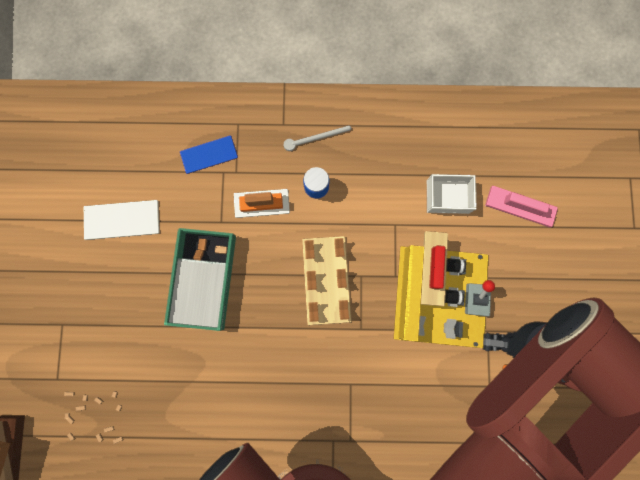

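View pics/w30.png

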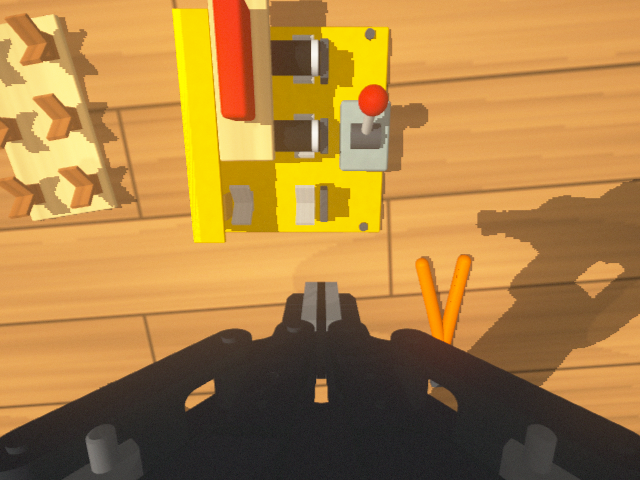

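```bash
python3 - <<'E'
from h import *
t=cv2.imread("pics/t30.png")[:,:,::-1]
crop(t,385,220,505,350,5,"c34.png")
crop(t,160,185,300,335,4,"c35.png")
L=[bw([(35-80,-25,z),(35+80,-25,z),(35+80,25,z),(35-80,25,z),(35-80,-25,z)]) for z in (60,74)]
for n in ("w28","w29"): ov(n,"wrist",L,0,0,400,300,2,f"o_{n}.png")
E
```

```text
(no output)
```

View pics/c34.png

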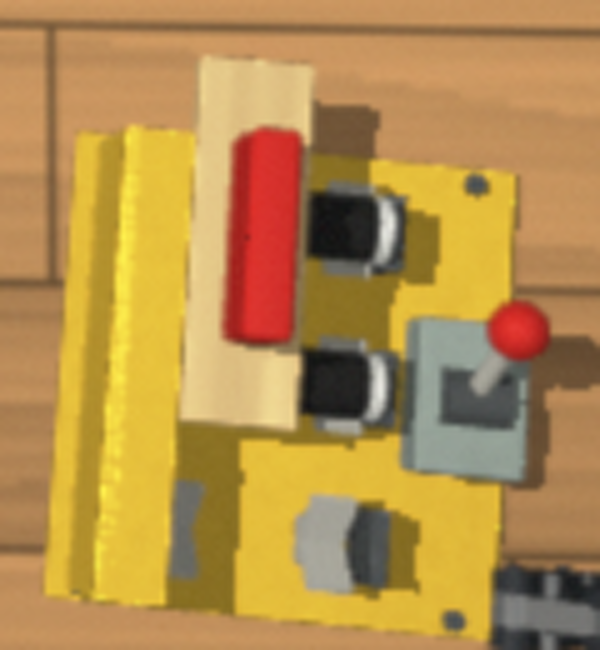

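View pics/o_w29.png

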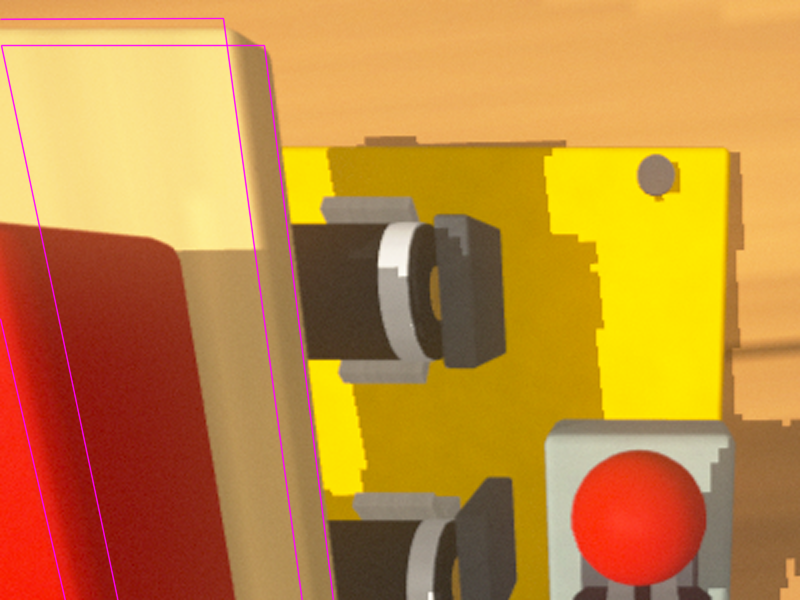

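View pics/c35.png

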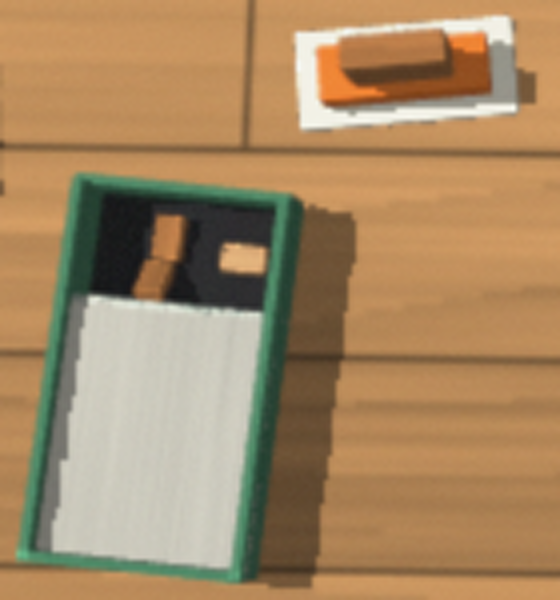

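View pics/o_w28.png

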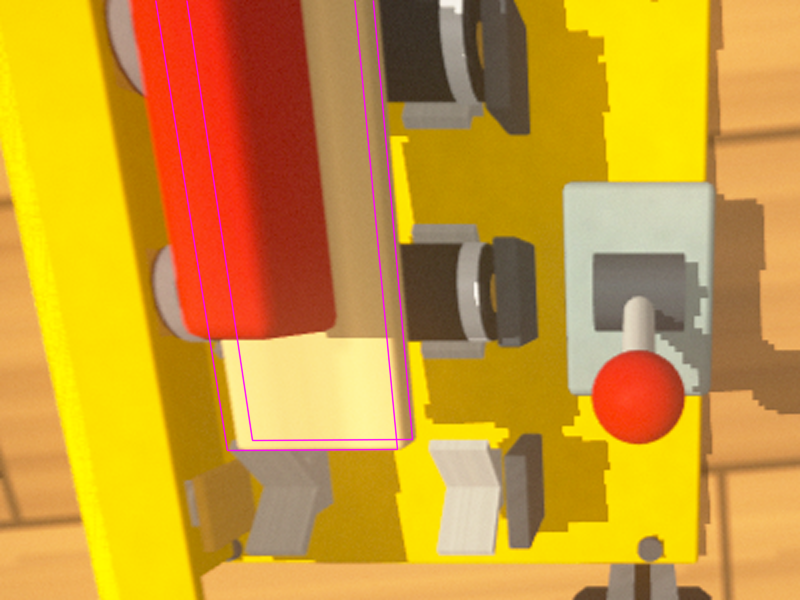

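```bash
python3 - <<'E'
from h import *
C=load("t30");W=load("w30")
im=cv2.imread("pics/w30.png")[:,:,::-1]; crop(im,160,0,410,250,3,"c36.png")
q=np.array([(200,57),(315,66),(296,430),(180,421)])/5+[385,220]
x=fit("top",q,[(80,25,74),(80,-25,74),(-80,-25,74),(-80,25,74)],C,-4.6,(.5,-.25))
print("local",RB.T@(x[:2]*1000-B0))
P=px2w("top",np.array([[519,330]])/5+[385,220],.083,C)[0]*1000;print("ball",RB.T@(P[:2]-B0))
P=px2w("wrist",[[373,100]],.083,W)[0]*1000;print("ball w",RB.T@(P[:2]-B0))
E
```

```text
xy mm [ 535.  -253.3] yaw -4.15 resid px [[0.1, -0.3], [-0.1, -0.2], [0.0, 0.4], [-0.0, 0.1]]
local [54.75958822 17.94346767]
ball [ 26.93511482 -97.67510986]
ball w [ 27.78313431 -96.19680169]
```

View pics/c36.png

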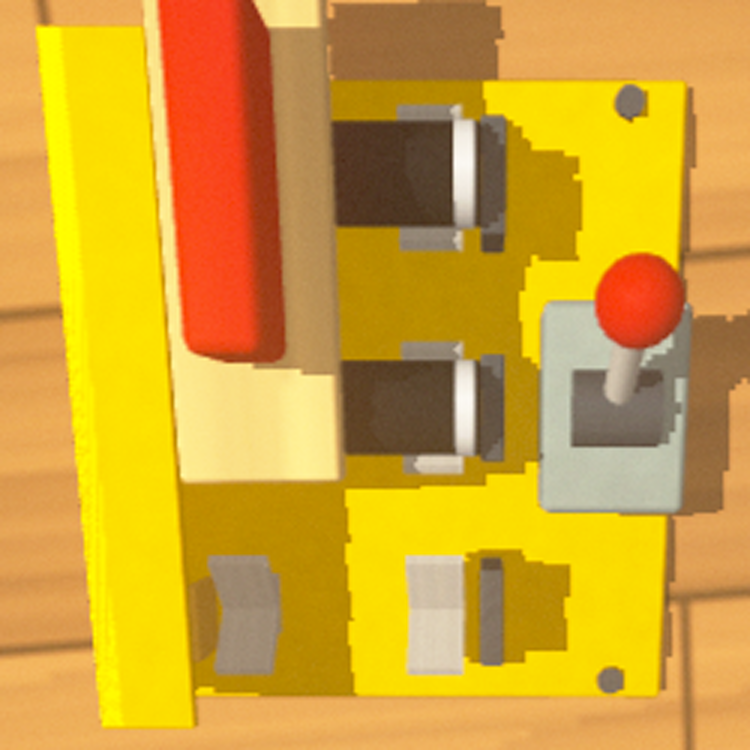

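servo_tool(deltas=[[[0, 45, -20, 0, 0], [0, 90, -40, 0, 0], [0, 131.5, -56.6, -20, 0], [0, 131.5, -56.6, -70, 0], [0, 131.5, -56.6, -120, 0]]])

```text
time: 44.5
tool_pos: [0.5336, -0.3676, 0.1676]
tool_rot: [-0.0, 0.999, -0.04, -0.0]
contact_force: [0.8, -0.0, -0.2]
gripper_width: 0.003
```

servo_tool(deltas=[[[0, 0, 0, -30, 0], [0, 0, 0, -65, 0], [0, 0, 0, -79, 0], [0, 0, 0, -79, 0], [0, 0, 0, -79, 0]]])

```text
time: 45.12
tool_pos: [0.5339, -0.3682, 0.0931]
tool_rot: [0.001, 0.999, -0.04, 0.001]
contact_force: [0.2, 0.1, -0.1]
gripper_width: 0.001
```

```bash
python3 - <<'E'
from h import *
st();loc(0)
snap("scene","s31");s=cv2.imread("pics/s31.png")[:,:,::-1];crop(s,60,190,300,370,3,"c37.png")
E
```

```text
t 45.12 p [ 533.9 -368.2   93.1] jaw 85.41 F [ 0.2  0.1 -0.1] w 0.1 j6 0.93
bed-local [ 62.8 -96.7] 93.1
```

View pics/c37.png

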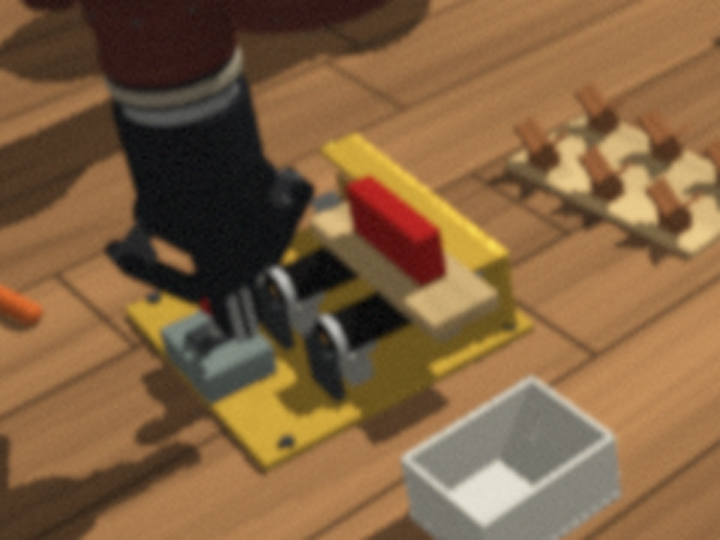

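Push the lever back to off, then clear.

servo_tool(deltas=[[[0, -15, 1.2, 0, 0], [0, -30, 2.4, 0, 0], [0, -45, 3.6, 0, 0], [0, -60, 4.8, 0, 0], [0, -71, 5.7, 0, 0]]])

```text
time: 45.8
tool_pos: [0.4655, -0.3618, 0.0914]
tool_rot: [0.001, 0.999, -0.041, 0.007]
contact_force: [37.7, -3.3, -20.0]
gripper_width: 0.002
```

servo_tool(deltas=[[[0, 0, 0, 0, 0], [0, 20, -1.6, 0, 0], [0, 25, -2, 30, 0], [40, 35, 20, 90, 0], [50, 45, 60, 130, 0]]])

```text
time: 46.42
tool_pos: [0.5064, -0.3022, 0.2233]
tool_rot: [0.0, 0.999, -0.041, 0.0]
contact_force: [1.2, 0.5, 0.3]
gripper_width: 0.424
```

```bash
python3 - <<'E'
from h import *
st();loc(0)
snap("wrist","w32")
st()
E
```

```text
t 46.42 p [ 506.4 -302.2  223.3] jaw 85.27 F [1.2 0.5 0.3] w 36.2 j6 0.99
bed-local [ 30.1 -33.1] 223.3
t 46.48 p [ 509.7 -298.9  230. ] jaw 85.52 F [3.4 2.3 3.7] w 43.1 j6 0.99
```

View pics/w32.png

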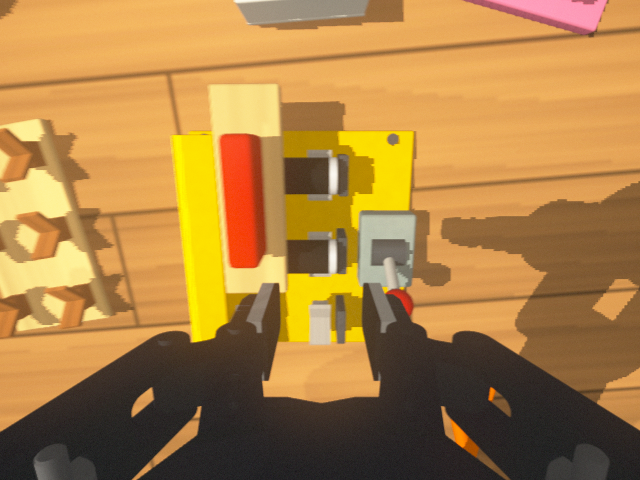

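```bash
python3 - <<'E'
from h import *
W=load("w32")
x=fit("wrist",[(209,85),(279,85),(286,291),(224,292)],[(80,25,74),(80,-25,74),(-80,-25,74),(-80,25,74)],W,-4.6,(.5,-.25))
print("local",RB.T@(x[:2]*1000-B0), RB.T@(state()["tool_pos"][:2]*1000-B0))
x=fit("wrist",[(221,136),(261,136),(264,266),(229,267)],[(45,11,114),(45,-11,114),(-45,-11,114),(-45,11,114)],W,-4.6,(.5,-.25))
print("local",RB.T@(x[:2]*1000-B0)); st()
E
```

```text
xy mm [ 536.5 -251.6] yaw -4.71 resid px [[-0.5, -1.6], [0.4, -1.6], [-0.5, 2.7], [0.6, 1.7]]
local [56.14692846 19.73041578] [ 33.17272403 -29.51202653]
xy mm [ 536.5 -255.3] yaw -5.65 resid px [[2.3, -3.0], [-2.4, -2.4], [-1.4, 4.0], [1.6, 2.6]]
local [56.3846379  16.05466497]
t 46.48 p [ 509.7 -298.9  230. ] jaw 85.52 F [3.4 2.3 3.7] w 43.1 j6 0.99
```

servo_tool(deltas=[[[46, 12, 23, 0, 0], [46, 25, 46, -30, 0], [46, 25, 46, -60, 0], [46, 25, 46, -70, 0], [46, 25, 46, -70, 0]]])

```text
time: 47.1
tool_pos: [0.531, -0.2557, 0.1504]
tool_rot: [-0.001, 0.999, -0.04, -0.001]
contact_force: [-0.2, -0.1, 0.5]
gripper_width: 0.536
```

```bash
python3 - <<'E'
from h import *
st();loc(0)
snap("wrist","w33")
st()
E
```

```text
t 47.1 p [ 531.  -255.7  150.4] jaw 85.38 F [-0.2 -0.1  0.5] w 45.8 j6 1.08
bed-local [51.  15.2] 150.4
t 47.15 p [ 531.7 -256.2  151.7] jaw 85.38 F [ 0.6 -0.2  0.1] w 46.0 j6 1.08
```

View pics/w33.png

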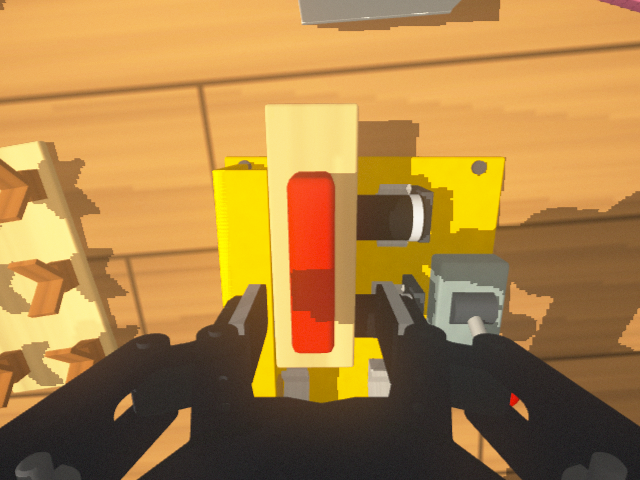

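```bash
python3 - <<'E'
from h import *
W=load("w33")
x=fit("wrist",[(266,104),(358,104),(353,366),(274,366)],[(80,25,74),(80,-25,74),(-80,-25,74),(-80,25,74)],W,-4.6,(.5,-.25))
print("local",RB.T@(x[:2]*1000-B0))
x=fit("wrist",[(288,174),(334,174),(334,352),(292,352)],[(45,11,114),(45,-11,114),(-45,-11,114),(-45,11,114)],W,-4.6,(.5,-.25))
print("local",RB.T@(x[:2]*1000-B0),x[:2]*1000-state()["tool_pos"][:2]*1000); st()
E
```

```text
xy mm [ 536.9 -252.6] yaw -4.67 resid px [[-1.9, -1.8], [1.8, -1.7], [-0.5, 2.7], [0.5, 2.7]]
local [56.56969944 18.79353572]
xy mm [ 538.7 -253.3] yaw -4.43 resid px [[-2.0, -1.0], [2.1, -1.2], [0.7, 1.5], [-0.8, 1.6]]
local [58.38419073 18.24400371] [6.92787852 2.96382232]
t 47.15 p [ 531.7 -256.2  151.7] jaw 85.38 F [ 0.6 -0.2  0.1] w 46.0 j6 1.08
```

servo_tool(deltas=[[[46, 3, 2, 0, 0], [46, 3, 2, -15, 0], [46, 3, 2, -25, 0], [46, 3, 2, -25, 0], [46, 3, 2, -25, 0]]])

```text
time: 47.78
tool_pos: [0.535, -0.2537, 0.1262]
tool_rot: [-0.0, 0.999, -0.04, -0.0]
contact_force: [0.0, -0.2, -1.2]
gripper_width: 0.541
```

```bash
python3 - <<'E'
from h import *
st();loc(0)
E
```

```text
t 47.77 p [ 535.  -253.7  126.2] jaw 85.41 F [ 0.  -0.2 -1.2] w 46.2 j6 1.08
bed-local [54.7 17.5] 126.2
```

servo_tool(deltas=[[[46, 2, 0.7, -15, 0], [46, 2, 0.7, -26, 0], [46, 2, 0.7, -27, 0], [46, 2, 0.7, -27, 0], [15, 2, 0.7, -27, 0]]])

```text
time: 48.4
tool_pos: [0.5373, -0.2532, 0.0999]
tool_rot: [0.0, 0.999, -0.04, 0.0]
contact_force: [0.4, 0.4, -0.0]
gripper_width: 0.334
```

servo_tool(deltas=[[[15, 0, 0, 0, 0], [15, 0, 0, 0, 0], [15, 0, 0, 0, 0], [15, 0, 0, 0, 0], [15, 0, 0, 0, 0]]])

```text
time: 49.02
tool_pos: [0.5375, -0.2532, 0.1001]
tool_rot: [0.0, 0.999, -0.04, 0.001]
contact_force: [1.2, 1.1, 5.0]
gripper_width: 0.245
```

```bash
python3 - <<'E'
from h import *
st();loc(0)
E
```

```text
t 49.02 p [ 537.5 -253.2  100.1] jaw 85.41 F [1.2 1.1 5. ] w 20.9 j6 1.09
bed-local [57.2 18.2] 100.1
```

servo_tool(deltas=[[[15, 0, 0, 5, 0], [15, 0, 0, 10, 0], [15, -12, -8, 10, 0], [15, -23.4, -16.5, 10, 0], [15, -23.4, -16.5, 10, 0]]])

```text
time: 49.65
tool_pos: [0.5122, -0.2702, 0.1089]
tool_rot: [-0.0, 0.999, -0.041, -0.0]
contact_force: [-0.5, 0.3, -2.9]
gripper_width: 0.249
```

```bash
python3 - <<'E'
from h import *
st();loc(35)
snap("wrist","w34")
L=[bw([(35-80,-25,z),(35+80,-25,z),(35+80,25,z),(35-80,25,z),(35-80,-25,z)]) for z in (70,84)]
ov("w34","wrist",L,150,60,550,340,2,"c38.png")
E
```

```text
t 49.65 p [ 512.2 -270.2  108.9] jaw 85.3 F [-0.5  0.3 -2.9] w 21.3 j6 1.04
bed-local [-1.6 -0.8] 108.9
```

View pics/c38.png

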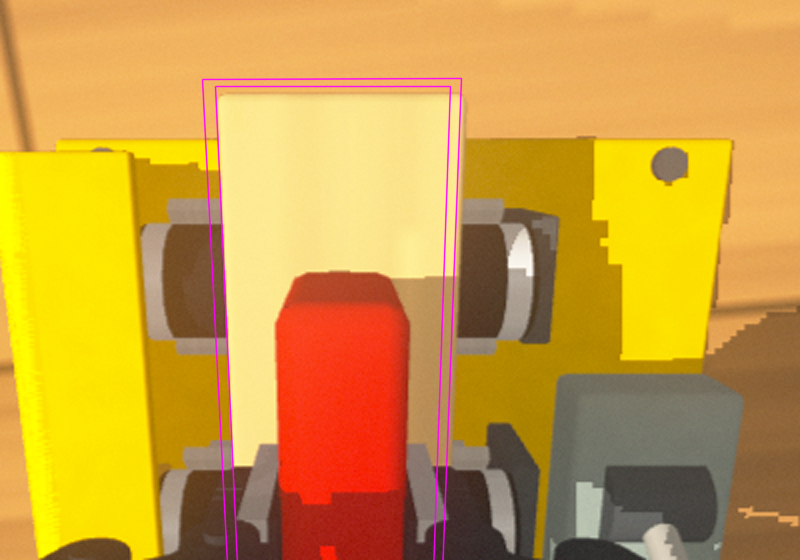

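servo_tool(deltas=[[[15, 1.5, 1, -4, 0], [15, 1.5, 1, -8, 0], [15, 1.5, 1, -10, 0], [15, 1.5, 1, -10.5, 0], [15, 1.5, 1, -10.5, 0]]])

```text
time: 50.32
tool_pos: [0.5152, -0.2682, 0.1001]
tool_rot: [-0.0, 0.999, -0.04, -0.0]
contact_force: [-4.9, 2.8, 5.6]
gripper_width: 0.251
```

```bash
python3 - <<'E'
from h import *
st();loc(35)
E
```

```text
t 50.33 p [ 515.2 -268.2  100.1] jaw 85.45 F [-4.9  2.8  5.6] w 21.4 j6 1.04
bed-local [1.2 1.4] 100.1
```

servo_tool(deltas=[[[24, 0, 0, 0, 0], [30, 0, 0, 0, 0], [46, 0, 0, 0, 0], [46, 0, 0, 0, 0], [46, 0, 0, 0, 0]]])

```text
time: 50.95
tool_pos: [0.5151, -0.2685, 0.0988]
tool_rot: [-0.0, 0.999, -0.04, 0.0]
contact_force: [-0.3, -0.1, 0.1]
gripper_width: 0.54
```

servo_tool(deltas=[[[46, 0, 0, 20, 0], [46, 0, 0, 60, 0], [46, 0, 0, 110, 0], [46, 0, 0, 140, 0], [46, 0, 0, 140, 0]]])

```text
time: 51.58
tool_pos: [0.5168, -0.2697, 0.2445]
tool_rot: [0.002, 0.999, -0.04, 0.004]
contact_force: [-0.2, -0.1, -0.0]
gripper_width: 0.535
```

```bash
python3 - <<'E'
from h import *
st();loc(35)
snap("wrist","w35");snap("scene","s35")
L=[bw([(35-80,-25,z),(35+80,-25,z),(35+80,25,z),(35-80,25,z),(35-80,-25,z)]) for z in (60,74)]
ov("w35","wrist",L,150,60,550,340,2,"c39.png")
ov("s35","scene",L,80,210,260,340,4.4,"c40.png")
t=bw([(-62,-96,0)])[0]*1000; print(t[:2]-state()["tool_pos"][:2]*1000)
E
```

```text
t 51.58 p [ 516.8 -269.7  244.5] jaw 85.42 F [-0.2 -0.1 -0. ] w 45.7 j6 1.04
bed-local [2.9 0.2] 244.5
[-105.51147331  -89.03403468]
```

View pics/c39.png

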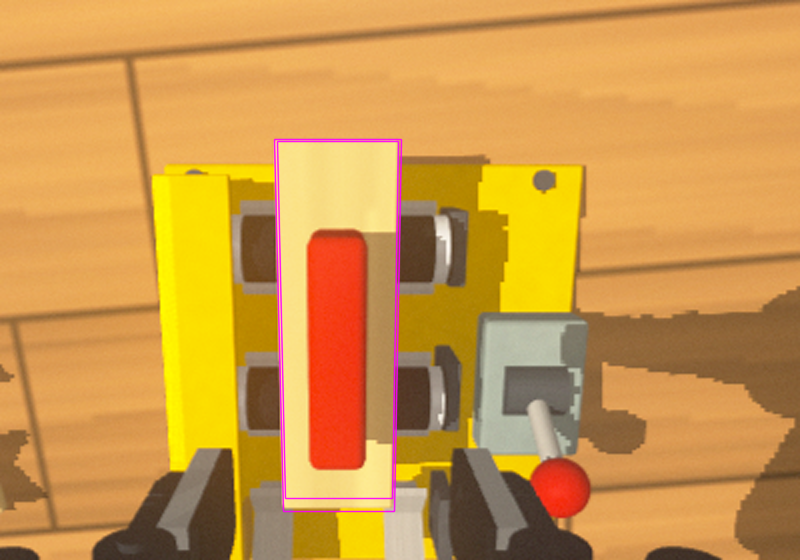

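View pics/c40.png

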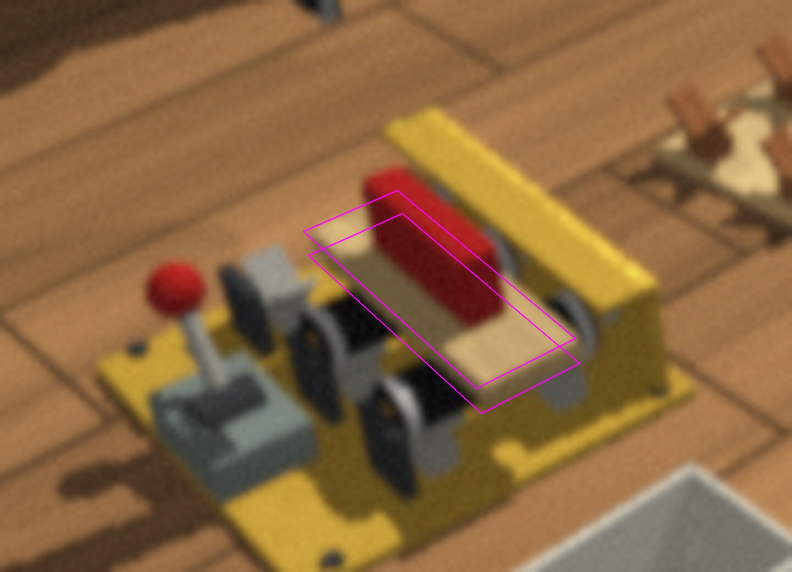

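Sled recentred, lever off. Throw the lever again, more gently at the end.

servo_tool(deltas=[[[0, -35, -30, 0, 0], [0, -70, -59, 0, 0], [0, -106, -88, 0, 0], [0, -106, -88, -40, 0], [0, -106, -88, -80, 0]]])

```text
time: 52.3
tool_pos: [0.4079, -0.3564, 0.1566]
tool_rot: [-0.001, 0.999, -0.041, -0.001]
contact_force: [-0.3, 0.3, 0.1]
gripper_width: -0.005
```

servo_tool(deltas=[[[0, 0, 0, -30, 0], [0, 0, 0, -60, 0], [0, 0, 0, -68, 0], [0, 0, 0, -68, 0], [0, 0, 0, -68, 0]]])

```text
time: 52.92
tool_pos: [0.4097, -0.3572, 0.0922]
tool_rot: [0.001, 0.999, -0.04, 0.001]
contact_force: [-1.1, -0.9, 0.2]
gripper_width: -0.003
```

```bash
python3 - <<'E'
from h import *
st();loc(0)
E
```

```text
t 52.92 p [ 409.7 -357.2   92.2] jaw 85.42 F [-1.1 -0.9  0.2] w -0.3 j6 0.8
bed-local [-61.9 -95.6] 92.2
```

servo_tool(deltas=[[[0, 15, -1.2, 0, 0], [0, 30, -2.4, 0, 0], [0, 44, -3.5, 0, 0], [0, 55, -4.4, 0, 0], [0, 63, -5, 0, 0]]])

```text
time: 53.55
tool_pos: [0.4728, -0.3614, 0.0904]
tool_rot: [-0.0, 0.999, -0.04, -0.0]
contact_force: [-1.9, -0.7, -0.4]
gripper_width: -0.002
```

servo_tool(deltas=[[[0, 2, -0.2, 0, 0], [0, 4, -0.3, 0, 0], [0, 6, -0.5, 0, 0], [0, 6, -0.5, 0, 0]]])

```text
time: 54.05
tool_pos: [0.4769, -0.3616, 0.0904]
tool_rot: [-0.001, 0.999, -0.04, -0.001]
contact_force: [-4.7, 0.8, -0.1]
gripper_width: -0.002
```

```bash
python3 - <<'E'
from h import *
st();loc(0)
E
```

```text
t 54.05 p [ 476.9 -361.6   90.4] jaw 85.41 F [-4.7  0.8 -0.1] w -0.1 j6 0.88
bed-local [  5.5 -94.7] 90.4
```

servo_tool(deltas=[[[0, 2, 0, 0, 0], [0, 2, 0, 0, 0], [0, -20, 1.5, 0, 0], [0, -25, 2, 40, 0], [0, -25, 2, 100, 0]]])

```text
time: 54.68
tool_pos: [0.452, -0.359, 0.1899]
tool_rot: [-0.002, 0.999, -0.04, -0.001]
contact_force: [1.1, -0.2, 0.1]
gripper_width: 0.001
```

servo_tool(deltas=[[[0, -10, 10, 40, 0], [0, -30, 30, 80, 0], [0, -50, 50, 100, 0], [0, -50, 50, 100, 0], [0, -50, 50, 100, 0]]])

```text
time: 55.3
tool_pos: [0.4034, -0.3101, 0.2906]
tool_rot: [0.0, 0.999, -0.04, 0.0]
contact_force: [-0.4, 0.0, 0.2]
gripper_width: -0.0
```

```bash
python3 - <<'E'
from h import *
st()
im,W=snap("wrist","w36");s,_=snap("scene","s36");t,T=snap("top","t36")
L=[bw([(35-80,-25,z),(35+80,-25,z),(35+80,25,z),(35-80,25,z),(35-80,-25,z)]) for z in (60,74)]
ov("w36","wrist",L,160,0,410,250,3,"c41.png")
crop(t,160,160,330,335,3.4,"c42.png")
crop(s,90,200,260,340,4.5,"c43.png")
E
```

```text
t 55.3 p [ 403.4 -310.1  290.6] jaw 85.41 F [-0.4  0.   0.2] w -0.0 j6 0.85
```

View pics/c41.png

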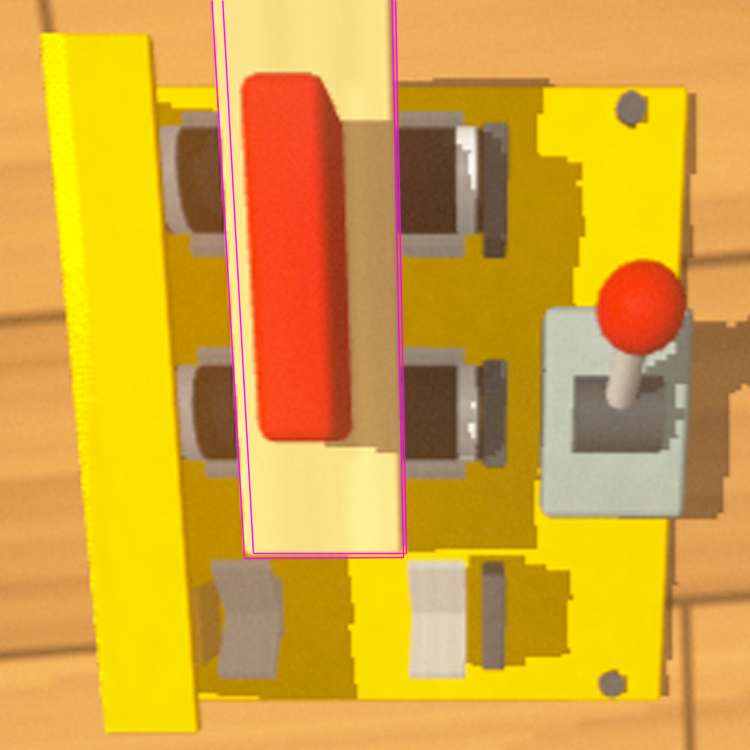

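View pics/c42.png

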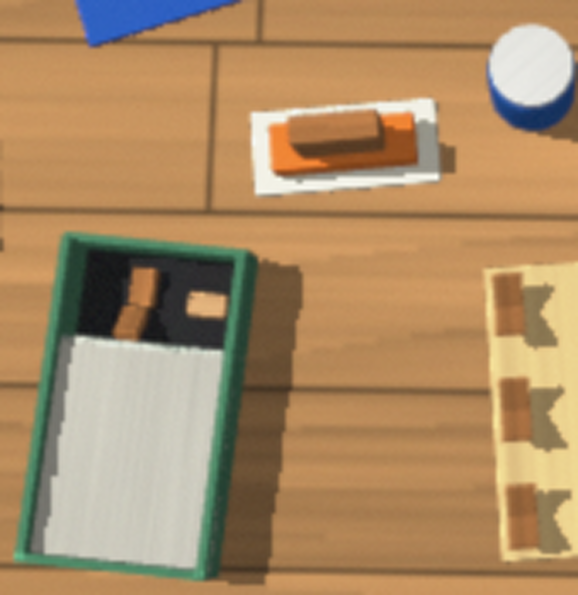

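View pics/c43.png

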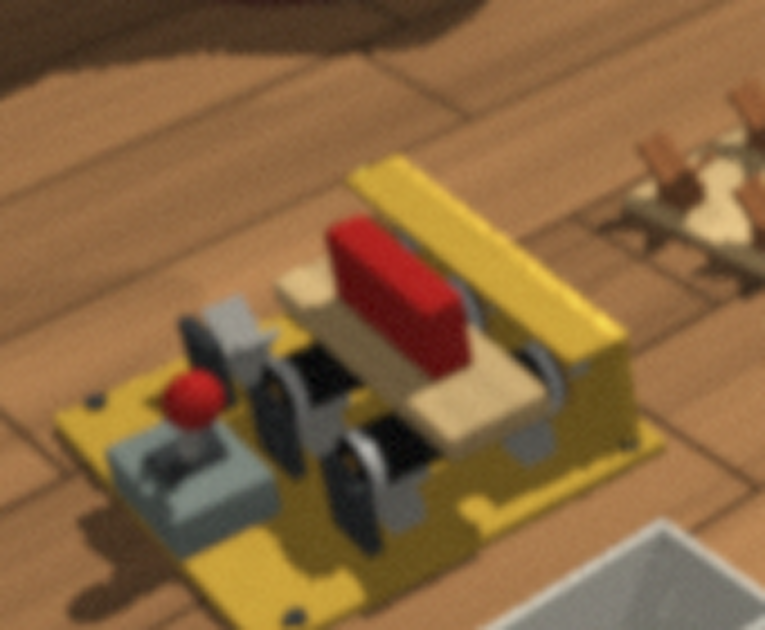

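```bash
python3 - <<'E'
from h import *
for n,cam,px in(("w36","wrist",(373.7,102.3)),):
    P=px2w(cam,[px],.083,load(n))[0]*1000;print(RB.T@(P[:2]-B0))
# scraper vs pad from top
T=load("t36"); o=np.array([160,160])
q=np.array([(250,112),(434,98),(440,181),(257,195)])/3.4+o
fit("top",q,[(30,65,4),(30,-65,4),(-30,-65,4),(-30,65,4)],T,5,(.69,.14))
q=np.array([(288,127),(379,110),(382,133),(291,152)])/3.4+o
fit("top",q,[(10,30,70),(10,-30,70),(-10,-30,70),(-10,30,70)],T,5,(.69,.14))
E
```

```text
[ 27.68343287 -96.31744021]
xy mm [689.7 137.1] yaw 5.45 resid px [[0.1, -0.0], [0.3, -0.2], [0.3, -0.0], [-0.6, 0.2]]
xy mm [685.7 135.1] yaw 12.01 resid px [[-0.2, -0.7], [-0.5, -0.8], [0.2, 1.0], [0.5, 0.5]]
```

```bash
python3 - <<'E'
from h import *
print(job_done())
E
```

```text
the job is handed in; nothing more can be done
None
```

The job is done and handed in at about 55 s on the robot's clock; no verdict was reported.

- **Chips:** I swept all three chips off the plate into the trough with the scraper. One of them leans against the trough's inner wall, but it is inside the trough and clear of the plate.
- **Rollers:** Both rollers from the rack are in bays 2 and 3. Camera overlays show them level and behind their stops.
- **Sled and lever:** I laid the sled level across the rollers and threw the lever, but afterwards found the sled knocked about 2 cm along and across. To keep the order right, I put the lever back off, recentred the sled and threw the lever again. The last overlay shows the sled centred to about 2 mm and level.
- **Lever reading:** The ball measures 27.7 mm past the middle against a nominal 29 mm. Both throws ended at the same place against firm resistance, so I take it as fully over.
- **Scraper:** It stands on the smaller white pad, inside the outline. The last top-view fit read its turn as 12°, against the 6° at which I set it down. I put that down to the coarse picture, as the crop shows it centred on the pad.
- **Forces:** Contact peaked at about 38 N for a moment, finger against the lever, while returning it to off. Every other contact reading was 23 N or less.
- **Bystanders:** I left the tin, the tub and the pink look-alike alone.

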